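Swap the optic in a stacked lens cell

ROBOT

A 6-joint arm with a two-finger parallel gripper is mounted at the origin on a cart in front of the work surface, level with it; the furniture and walls round the work are solid. World frame = base frame: x ahead of the robot, y to its left, z up, the work surface at z = 0. Lengths are in m, angles in rad, forces in N, time in s.
With the tool pointing down it reaches from about 0.275 to 0.85 m from the base axis. Payload 19 kg.
Tool frame: the origin (TCP) lies midway between the tips of the shut fingers; the grasp point (between the pads) lies 19 mm behind it; z points along the fingers, y is the direction in which the jaws open and shut (so a half turn about z gives the same grasp; the last joint's range is limited). The gripper opens to 85 mm and grips with 20 to 120 N. Pads are 22 mm wide; open, the fingers measure 114 mm over their backs; the gripper's body (76 mm by 85 mm) begins 54 mm behind the grasp point. The pads swing forward as they close: fully open they stand 13 mm farther back than shut.
Start: joints at [-1.411, 0.15, 1.437, -0, 1.554, -0.134], TCP at [0.166, -0.55, 0.231] pointing down, gripper open.
Joint ranges: [-2.8, 2.8], [-0.68, 2.1], [0.12, 2.68], [-1.39, 4.53], [0.16, 2.79], [-2.81, 2.81]. Speed limits (rad/s): [1.89, 1.89, 2.22, 3.01, 3.01, 3.01].

INTERFACE

Orientations are given as [roll, pitch, yaw] about the fixed x, y, z axes, in that order (R = Rz(yaw) Ry(pitch) Rx(roll)).
In Python, from cell import ctrl gives the robot as it stands.
- The arm moves only by the tool play_rows, never from a script. Its argument "motion" is a list that holds one entry, the list of rows, each a list of 7 numbers: the turn, a rotation vector about the tool's x, y, z in degrees, then the shift along the tool's x, y, z in mm, then the closure, from -1 (fully open) to 1 (shut). A call has 1 to 20 rows; each row shifts and turns the commanded pose from where the row before left it, along the tool's axes as they then stand; what a row does not reach is not made up. A row lasts 1/12 s, in which the tool goes at most 41.7 mm and 7.16 degrees, less where a joint would pass 70% of its speed; a pose out of reach is approached as far as the arm can. A call is refused whole if a number of a shift passes 41.7 or a number of a turn 7.16, either way. A call with a gripper value outside its range is refused whole. The fingers move at their own pace and stop on an object; "squeeze" is the grip in N (left out, the last holds). Time passes only in rows, so rows that do not move let the fingers close. It gives the time, the measured TCP pose, the force and the opening at its end, in the units of the state.
- ctrl.get_state(): the state, without advancing time (a new reading comes with each control period).
- ctrl.grab_frame(name): name is "scene" or "top" or "wrist"; returns the picture (384x512x3 uint8, blue, green, red); there is no depth.
- ctrl.get_calibration(name): a dict with "camera_matrix" (3x3 intrinsics, pixels), "R" (3x3) and "t" (3): a world point X has camera coordinates R X + t. Camera axes: x right, y down, z forward; pixel columns grow to the right and rows downward; lengths in m; the calibration is good to about 2 mm. A picture is of the moment at which its call begins: read the wrist's pose just before it. get_calibration takes no time and is no camera call; for the wrist camera it gives the pose at the moment of the call.
- ctrl.sign_off(): hands the job in, once; it reports no verdict.
The state is a dict: "t": time; "joint_positions": joint angles; "joint_velocities": joint speeds; "effort": joint torques, N m; "ee_pos": TCP position; "eef_rot": TCP orientation; "contact_force": force on the tool from outside, world axes, zero at the start; "wrist_torque": the same for the moment, N m; "opening": opening from 0.0 (shut) to 1.0 (fully open).
Only numpy, scipy, OpenCV 4.12 (cv2) and the standard library are available. Lean on these libraries where they do the work, as an engineer would, in place of code of your own. Each camera call takes 0.05 s, during which the arm holds its last target. There are 200 camera calls.

TASK

Swap the glass in the lens cell: lift out the black retaining ring, then the spacer ring, and lay both flat, side by side, on the grey mat; then move the flat window from the cell to the empty lens rest and put the domed lens from the other rest into the cell, dome up. Finally put the spacer and then the retaining ring back into the cell, everything lying flat and fully down. Set the two glass optics down gently, never dropping or tipping them.

Things in the scene. Friction and masses are not known exactly. Their poses are not given: they have to be found in the camera images.
- cell: Fixed aluminium lens cell, 60 mm high, on a 118x84x8 mm plate. Origin: underside centre, z up. Curved walls at +x and -x, 83 mm over all; open at +y and -y, 50 mm wide, for fingers closing along its y, free down to the plate. Seat 32 mm up, 48 mm across; bores 57, 64 (from 38.5 up), 71 mm (from 50.5), 2 mm steep lead-ins. Seated centres: glass 36, spacer 46, retaining ring 57 mm up.
- retainer_c (a point): Centre (half-way up) of the black retaining ring, 64 mm outside, 48 mm inside, 10 mm thick, loose, 0.06 kg; z is its axis. On top of the stack in the cell at the start; not screwed, it lifts straight out.
- spacer_c (a point): Centre (half-way up) of the bright aluminium spacer ring, 58 mm outside, 38 mm inside, 12 mm thick, loose, 0.05 kg; z is its axis. It lies between the retaining ring and the glass at the start.
- window_c (a point): Centre (half-way up) of the flat glass window, a disc 52 mm across and 8 mm thick with a white ground edge, loose, 0.05 kg; z is its axis. Lowest part in the cell at the start.
- lens_c (a point): Centre of the disc part, half-way up its edge, of the domed glass lens: a disc 52 mm across and 8 mm thick with a white ground edge, and on its upper face a dome 34 mm across and 6 mm high, loose, 0.05 kg; z is its axis, up through the dome. It lies dome up in the rest rest_b at the start.
- rest_a: Empty lens rest, fixed, white plastic, foot 88 mm across, 6 mm thick. Origin: underside centre, z up. Pad 28 mm up, 40 mm across. Curved walls at +x and -x, 35 mm high, 58 mm apart inside with 2 mm steep lead-in, 70 mm outside; open at +y and -y, 50 mm wide, for fingers closing along its y, free down to the foot. Centre of an optic fully down in it: 32 mm up.
- rest_b: The other lens rest, same as rest_a, fixed; it holds the domed lens at the start. (Between the left and right work areas, 50 to 90 cm from the robot, stand a vacuum vessel 175 mm high and a microscope: carry things round in front of them.)
- mat: Grey bench mat, fixed, 110 mm along its x, 185 mm along its y, 4 mm thick; origin: centre of its underside. Room for the two rings side by side along its y axis.
Things that resemble listed ones, but are neither listed nor needed, are in the scene too. Leave any orange look-alike of the part that bears retainer_c alone.

How it is judged:
On the way, in this order (a step that is already met when the one before it is completed fails the run):
1. The retaining ring lies flat on the mat, released (x of retainer_c in the frame of mat between -0.035 and 0.035 m and y of retainer_c in the frame of mat between -0.075 and 0.075 m and z of retainer_c in the frame of mat below 0.012 m and angle between retainer_c's own z axis and vertical below 0.07 rad and linear speed of retainer below 0.02 m/s and contact force between the fingers and retainer below 0.3 N), for 0.2 s.
2. The spacer ring lies flat on the mat beside the retaining ring, released (all of step 1 and x of spacer_c in the frame of mat between -0.035 and 0.035 m and y of spacer_c in the frame of mat between -0.075 and 0.075 m and z of spacer_c in the frame of mat below 0.013 m and angle between spacer_c's own z axis and vertical below 0.07 rad and linear speed of spacer below 0.02 m/s and contact force between the fingers and spacer below 0.3 N), for 0.2 s.
3. The window lies fully down in the empty rest, released (horizontal distance between window_c and rest_a below 0.006 m and z of window_c in the frame of rest_a between 0.0295 and 0.0345 m and angle between window_c's own z axis and vertical below 0.07 rad and linear speed of window below 0.02 m/s and contact force between the fingers and window below 0.3 N), for 0.2 s.
4. The domed lens lies fully down in the cell, dome up, released, with both rings still on the mat (all of step 2 and horizontal distance between lens_c and cell below 0.006 m and z of lens_c in the frame of cell between 0.0335 and 0.0385 m and angle between lens_c's own z axis and vertical below 0.07 rad and linear speed of lens below 0.02 m/s and contact force between the fingers and lens below 0.3 N), for 0.2 s.
5. The spacer lies fully down on the lens in the cell, released, the retaining ring still on the mat (all of step 1 and horizontal distance between each of spacer_c, lens_c and cell below 0.006 m and z of spacer_c in the frame of cell between 0.0435 and 0.0485 m and angle between each of spacer_c, lens_c's own z axis and vertical below 0.07 rad and linear speed of each of spacer, lens below 0.02 m/s and contact force between the fingers and spacer below 0.3 N and z of lens_c in the frame of cell between 0.0335 and 0.0385 m and contact force between the fingers and lens below 0.3 N), for 0.2 s.
At the end, for the whole second after the job is handed in: The window is in rest_a; in the cell are, from below, lens (dome up), spacer and retaining ring; each centre within 6 mm sideways and 2.5 mm in height of its seated place, tilted under 4 degrees, at rest, released. Before that both rings lay on the mat, centres 17 mm or more inside its edges (all of step 3 and horizontal distance between each of lens_c, spacer_c, retainer_c and cell below 0.006 m and z of lens_c in the frame of cell between 0.0335 and 0.0385 m and angle between each of lens_c, spacer_c, retainer_c's own z axis and vertical below 0.07 rad and linear speed of each of lens, spacer, retainer below 0.02 m/s and contact force between the fingers and lens below 0.3 N and z of spacer_c in the frame of cell between 0.0435 and 0.0485 m and contact force between the fingers and spacer below 0.3 N and z of retainer_c in the frame of cell between 0.0545 and 0.0595 m and contact force between the fingers and retainer below 0.3 N); the robot touches nothing.
It fails at once if a glass optic is dropped (moves freely at more than 0.45 m/s with the fingers off it: a fall of about 10 mm) ((linear speed of lens above 0.45 m/s and contact force between the fingers and lens below 0.05 N) or (linear speed of window above 0.45 m/s and contact force between the fingers and window below 0.05 N)).
It fails at once if a glass optic is tipped by more than 0.6 rad (34 degrees) (angle between any of lens_c, window_c's own z axis and vertical above 0.6 rad).
It also fails if it takes over 138 s, if anything falls off the work surface, if the arm or the gripper's body presses on something with over 40 N, if the wrist force passes 120 N, or if a joint passes its speed limit or range.

## Working session

There is one attempt and no reset: what is moved stays moved. The work goes in short steps, Python scripts to look and compute and a tool call to move; the robot and the scene stay as the last step left them, time stands still between calls to the robot, and variables do not carry over. Pictures are saved under pics/ and viewed, about 12 in all and at most 16, crops included, and the job is handed in when it is done.

Besides the shell and the picture viewer there is one more tool, called after "Emit:" as name(argument=value, ...), one argument or row to a line, values as JSON. play_rows: Moves the arm, as the interface text tells. Its arguments: {"type":"object","properties":{"motion":{"type":"array"},"squeeze":{"type":"number"}},"required":["motion"]}

```bash
ls; mkdir -p pics; python3 - <<'E'
from cell import ctrl
import cv2,json
s=ctrl.get_state(); print({k:s[k] for k in('t','ee_pos','eef_rot','opening','contact_force')})
for n in('scene','top','wrist'):
    c=ctrl.get_calibration(n); print(n,c)
    f=ctrl.grab_frame(n); cv2.imwrite(f'pics/{n}0.png',f)
E
```

```text
pics
{'t': 0.0, 'ee_pos': array([ 0.16644694, -0.55012187,  0.23068145]), 'eef_rot': array([-3.14040941e+00, -1.37087168e-04,  2.93786196e-01]), 'opening': 1.0016676205908777, 'contact_force': array([ 0.06894247, -0.17469561, -0.38266025])}
scene {'camera_matrix': array([[404.11842369,   0.        , 253.03466227],
       [  0.        , 404.11842369, 194.08188305],
       [  0.        ,   0.        ,   1.        ]]), 'R': array([[-0.50653378, -0.86218877, -0.00735228],
       [-0.42586958,  0.25759355, -0.86734114],
       [ 0.7497057 , -0.43620647, -0.49765981]]), 't': array([0.23929022, 0.31914186, 0.75205655])}
top {'camera_matrix': array([[445.19841477,   0.        , 254.67768798],
       [  0.        , 445.19841477, 198.74300551],
       [  0.        ,   0.        ,   1.        ]]), 'R': array([[-0.00459295, -0.99951408, -0.03083023],
       [-0.99267569,  0.00827916, -0.12052565],
       [ 0.12072233,  0.03005085, -0.99223136]]), 't': array([-0.03768698,  0.52729479,  1.14741518])}
wrist {'camera_matrix': array([[320.82469058,   0.        , 257.09674542],
       [  0.        , 320.82469058, 196.4902892 ],
       [  0.        ,   0.        ,   1.        ]]), 'R': array([[ 0.28900519, -0.95732677, -0.00120522],
       [-0.91593686, -0.27687583,  0.29051582],
       [-0.27845227, -0.08285667, -0.95686943]]), 't': array([-0.57611369, -0.03877192,  0.37991314])}
```

```bash
python3 - <<'E'
import cv2
a=cv2.imread('pics/top0.png'); cv2.imwrite('pics/top0b.png',cv2.resize(a,(800,600),interpolation=cv2.INTER_CUBIC))
E
```

```text
(no output)
```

View pics/top0b.png

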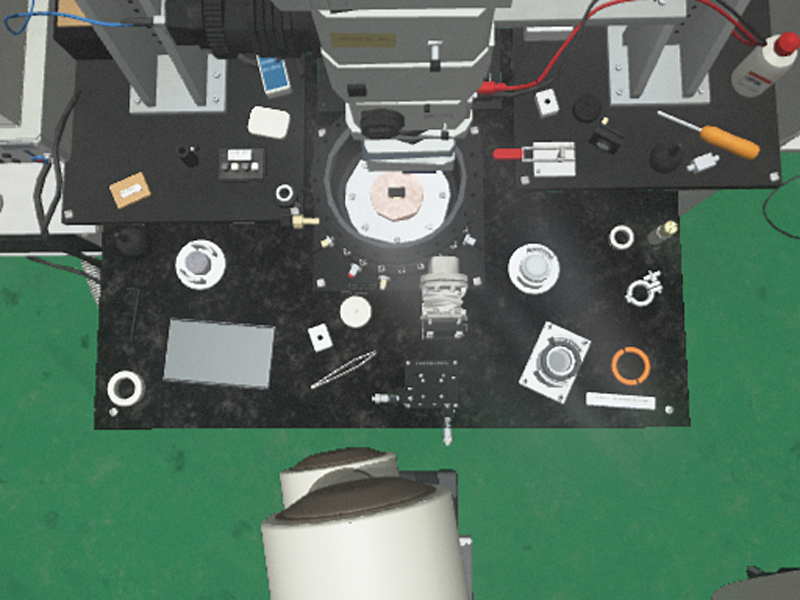

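View pics/scene0.png

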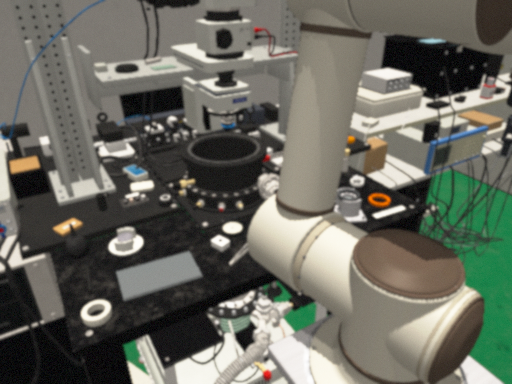

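The top view (800x600) shows the cell at about (558,361), rests at (200,264) and (534,268), and the mat at (219,353). The orange ring at (630,365) is the look-alike. I'll enlarge the rests, cell and mat.

```bash
python3 - <<'E'
import cv2,numpy as np
a=cv2.imread('pics/top0.png')
def c(x,y,w=30): 
    x=int(x*.64);y=int(y*.64);return cv2.resize(a[y-w:y+w,x-w:x+w],(400,300) if 0 else (300,300),interpolation=cv2.INTER_CUBIC)
m=np.vstack([np.hstack([c(200,264),c(534,268)]),np.hstack([c(558,361),c(219,353,40)])])
cv2.imwrite('pics/crop1.png',m)
E
```

```text
(no output)
```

View pics/crop1.png

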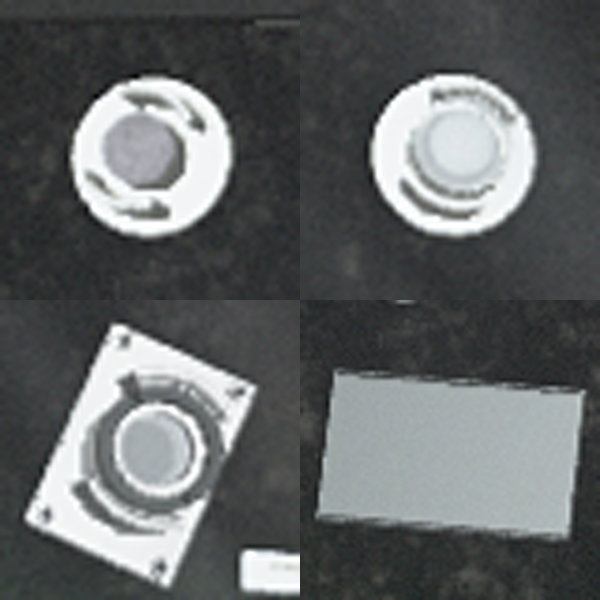

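Left rest shows only the bare 40 mm grey pad, so it is the empty rest_a. The right rest shows a larger disc with a dome, so it is rest_b. The cell has a dark ring on top and its long axis is near vertical in the image. Next I turn pixels into coarse world positions.

```bash
cat > h.py <<'E'
import numpy as np,cv2
from cell import ctrl
def ray(cal,u,v,z):
    K,R,t=cal['camera_matrix'],cal['R'],cal['t']
    d=R.T@np.linalg.solve(K,[u,v,1.]);c=-R.T@t
    return c+d*(z-c[2])/d[2]
def proj(cal,X):
    p=cal['camera_matrix']@(cal['R']@np.asarray(X,float)+cal['t']);return p[:2]/p[2]
def tool(dx,dy,yaw):  # world shift mm -> tool x,y (tool down, yaw deg)
    a=np.radians(yaw);return dx*np.cos(a)+dy*np.sin(a), dx*np.sin(a)-dy*np.cos(a)
E
python3 - <<'E'
from h import *
c=ctrl.get_calibration('top')
print('cam',-c['R'].T@c['t'])
k=.64
P=lambda x,y,z:np.round(ray(c,x*k,y*k,z)[:2],4)
C=lambda ox,oy,x,y,w,z,ctr: np.round(ray(c,int(ctr[0]*k)-w+x*2*w/300-.4,int(ctr[1]*k)-w+y*2*w/300-.4,z)[:2],4)
print('rest_a foot',C(0,0,152,157,30,.006,(200,264)))
print('rest_a pad',C(0,0,145,149,30,.028,(200,264)))
print('rest_b foot',C(0,0,153,155,30,.006,(534,268)))
print('rest_b dome',C(0,0,159,146,30,.042,(534,268)))
cs=[C(0,0,x,y,30,.008,(558,361)) for x,y in((118,25),(255,85),(168,285),(28,220))];print('cell plate',cs,np.mean(cs,0))
print('cell ring',C(0,0,158,148,30,.062,(558,361)))
m=[C(0,0,x,y,40,.004,(219,353)) for x,y in((35,72),(284,92),(268,238),(18,215))];print('mat',m,np.mean(m,0))
for n,x,y in(('stage',445,440),('pump',443,290),('vesselfront',395,290),('tweez',343,370),('pumpL',420,340),('disc',355,312)):print(n,P(x,y,.05))
E
```

```text
cam [ 0.38474099 -0.07651503  1.20089197]
rest_a foot [0.6155 0.308 ]
rest_a pad [0.6157 0.3049]
rest_b foot [ 0.6022 -0.2751]
rest_b dome [ 0.6004 -0.2724]
cell plate [array([ 0.5092, -0.2962]), array([ 0.4765, -0.3678]), array([ 0.3711, -0.3182]), array([ 0.4056, -0.2456])] [ 0.4406  -0.30695]
cell ring [ 0.4407 -0.3045]
mat [array([0.5198, 0.3584]), array([0.5037, 0.1755]), array([0.3986, 0.1853]), array([0.416 , 0.3671])] [0.459525 0.271575]
stage [ 0.3119 -0.1173]
pump [ 0.5587 -0.1171]
vesselfront [ 0.5594 -0.0369]
tweez [0.4264 0.0497]
pumpL [ 0.4753 -0.078 ]
disc [0.5229 0.0301]
```

Coarse positions: cell (0.441,-0.306) with yaw -25°, rest_a (0.616,0.306), rest_b (0.601,-0.274), mat centre (0.460,0.272). I'll turn the tool to yaw ~155° and go above the cell for a close look.

Emit:
play_rows(
  motion=[
    [[0, 0, -6.9, 0, 0, 0, -1], [0, 0, -6.9, 0, 0, 0, -1], [0, 0, -6.9, 0, 0, 0, -1], [0, 0, -6.9, 0, 0, 0, -1], [0, 0, -6.9, 0, 0, 0, -1], [0, 0, -6.9, 0, 0, 0, -1], [0, 0, -6.9, 0, 0, 0, -1], [0, 0, -6.9, 0, 0, 0, -1], [0, 0, -6.9, 0, 0, 0, -1], [0, 0, -6.9, 0, 0, 0, -1], [0, 0, -6.9, 0, 0, 0, -1], [0, 0, -6.9, 0, 0, 0, -1], [0, 0, -6.9, 0, 0, 0, -1], [0, 0, -6.9, 0, 0, 0, -1], [0, 0, -6.9, 0, 0, 0, -1], [0, 0, -6.9, 0, 0, 0, -1], [0, 0, -6.9, 0, 0, 0, -1], [0, 0, -6.9, 0, 0, 0, -1], [0, 0, -6.9, 0, 0, 0, -1], [0, 0, -6.9, 0, 0, 0, -1]],
  ],
  squeeze=40,
)

```text
t: 1.82
ee_pos: [0.1665, -0.5502, 0.231]
eef_rot: [3.141, -0.0, 2.708]
contact_force: [0.9, 0.1, -0.5]
opening: 0.999
```

Emit:
play_rows(
  motion=[
    [[0, 0, 0, -14.4, 33.8, -2, -1], [0, 0, 0, -14.4, 33.8, -2, -1], [0, 0, 0, -14.4, 33.8, -2, -1], [0, 0, 0, -14.4, 33.8, -2, -1], [0, 0, 0, -14.4, 33.8, -2, -1], [0, 0, 0, -14.4, 33.8, -2, -1], [0, 0, 0, -14.4, 33.8, -2, -1], [0, 0, 0, -14.4, 33.8, -2, -1], [0, 0, 0, -14.4, 33.8, -2, -1], [0, 0, 0, -14.4, 33.8, -2, -1], [0, 0, 0, 0, 0, 0, -1], [0, 0, 0, 0, 0, 0, -1], [0, 0, 0, 0, 0, 0, -1]],
  ],
)

```text
t: 2.9
ee_pos: [0.4404, -0.3056, 0.251]
eef_rot: [-3.142, -0.001, 2.703]
contact_force: [0.4, -0.4, 0.2]
opening: 1.002
```

```bash
python3 - <<'E'
from h import *
s=ctrl.get_state(); print(s['t'],s['ee_pos'],np.degrees(s['eef_rot']),s['joint_positions'])
c=ctrl.get_calibration('wrist'); f=ctrl.grab_frame('wrist')
np.savez('w1.npz',**c); cv2.imwrite('pics/w1.png',f)
cv2.imwrite('pics/w1b.png',cv2.resize(f,(800,600),interpolation=cv2.INTER_CUBIC))
E
```

```text
2.9 [ 0.4404048  -0.30564982  0.25104001] [-1.79996577e+02 -3.36237666e-02  1.54871099e+02] [-7.50315131e-01  6.34870261e-02  1.49370333e+00 -2.36876993e-04
  1.58494254e+00 -1.88253269e+00]
```

View pics/w1b.png

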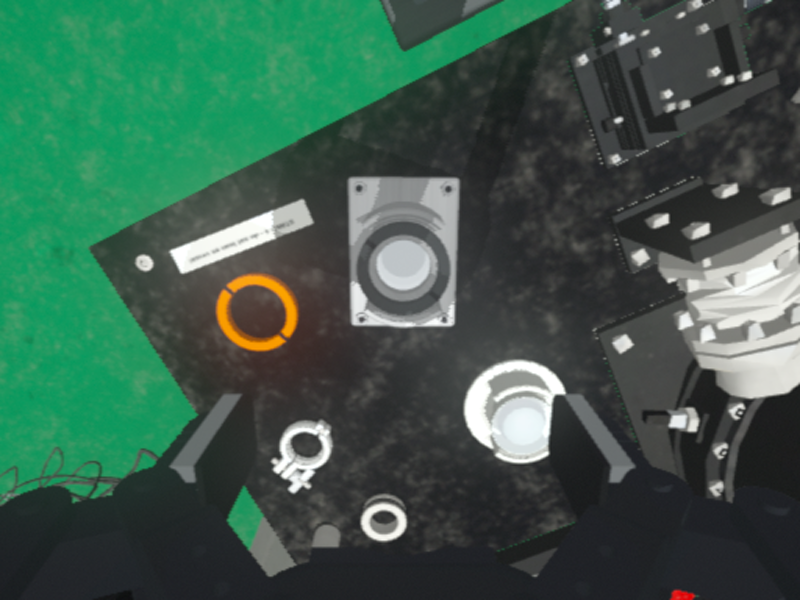

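The wrist view shows the cell with the black retaining ring at about (403,268), aligned with the tool. The orange look-alike is at (257,312) and rest_b with the lens at (520,415). I'll back-project the features.

```bash
python3 - <<'E'
from h import *
c=dict(np.load('w1.npz'));f=cv2.imread('pics/w1.png')
k=.64
P=lambda x,y,z:ray(c,x*k-.2,y*k-.2,z)[:2]
cs=np.array([P(*p,.008) for p in((348,178),(460,178),(456,326),(350,326))]);print('plate',cs.round(4).tolist(),cs.mean(0).round(4))
e=lambda a,b:np.degrees(np.arctan2(*(b-a)[::-1]))
print('angles',e(cs[3],cs[0]),e(cs[2],cs[1]),e(cs[0],cs[1])-90,e(cs[3],cs[2])-90)
# overlay models
def circ(img,ctr,r,z,col):
    t=np.linspace(0,2*np.pi,200);pts=np.array([(proj(c,[ctr[0]+r*np.cos(a),ctr[1]+r*np.sin(a),z])+.5)*4-.5 for a in t])
    cv2.polylines(img,[pts.round().astype(int)],True,col,1)
im=cv2.resize(f,None,fx=4,fy=4,interpolation=cv2.INTER_CUBIC)
ce=cs.mean(0)
circ(im,ce,.032,.062,(0,0,255));circ(im,ce,.024,.062,(0,255,0));circ(im,ce,.019,.052,(255,0,0))
rb=[.6022,-.2751]
circ(im,rb,.044,.006,(0,0,255));circ(im,rb,.026,.036,(0,255,0));circ(im,rb,.017,.036,(255,0,0))
cv2.imwrite('pics/w1o.png',np.vstack([cv2.resize(im[400:900,750:1550],(640,400))*1,])) 
a=im[420:860,860:1240];b=im[860:1260,1160:1500]
H=440;b=cv2.copyMakeBorder(b,0,40,0,0,cv2.BORDER_CONSTANT)
cv2.imwrite('pics/w1o.png',np.hstack([a,b]))
E
```

```text
plate [[0.3701, -0.3195], [0.4057, -0.2438], [0.5117, -0.2929], [0.475, -0.371]] [ 0.4406 -0.3068]
angles 153.85048275632306 155.15464699341902 -25.16261823755933 -25.15820616375953
```

View pics/w1o.png

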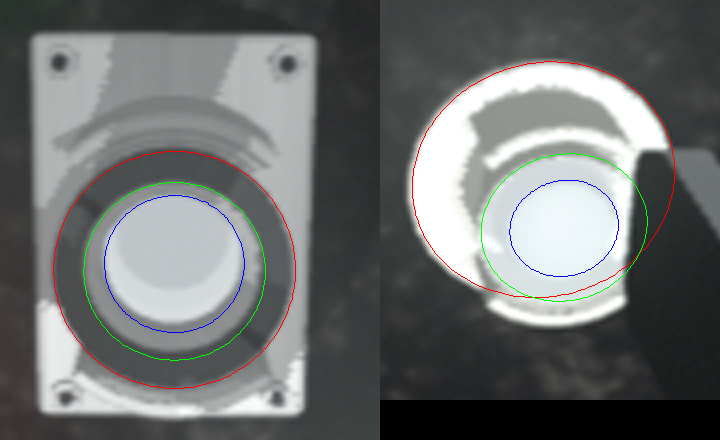

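Model circles at the cell (0.4406,-0.3068) and rest_b (0.602,-0.275) match the image to about 1 mm. Descending and gripping the retaining ring.

Emit:
play_rows(
  motion=[
    [[0, 0, 0, -0.7, -1.0, 40, -1], [0, 0, 0, 0, 0, 40, -1], [0, 0, 0, 0, 0, 40, -1], [0, 0, 0, 0, 0, 30, -1], [0, 0, 0, 0, 0, 30, -1], [0, 0, 0, 0, 0, 15, -1], [0, 0, 0, 0, 0, 9, -1], [0, 0, 0, 0, 0, 0, -1], [0, 0, 0, 0, 0, 0, -1], [0, 0, 0, 0, 0, 0, 1], [0, 0, 0, 0, 0, 0, 1], [0, 0, 0, 0, 0, 0, 1], [0, 0, 0, 0, 0, 0, 1], [0, 0, 0, 0, 0, 0, 1], [0, 0, 0, 0, 0, 0, 1], [0, 0, 0, 0, 0, 0, 1]],
  ],
  squeeze=40,
)

```text
t: 4.28
ee_pos: [0.4413, -0.3076, 0.0491]
eef_rot: [-3.141, 0.002, 2.702]
contact_force: [-3.1, 1.0, 10.3]
opening: 0.728
```

Emit:
play_rows(
  motion=[
    [[0, 0, 0, 0, 0, 0, 1], [0, 0, 0, 0, 0, 0, 1], [0, 0, 0, 0, 0, -4, 1], [0, 0, 0, 0, 0, -8, 1], [0, 0, 0, 0, 0, -15, 1], [0, 0, 0, 0, 0, -30, 1], [0, 0, 0, 0, 0, 0, 1], [0, 0, 0, 0, 0, 0, 1]],
  ],
)

```text
t: 4.95
ee_pos: [0.4415, -0.3074, 0.1066]
eef_rot: [-3.141, 0.003, 2.702]
contact_force: [-0.8, 0.2, -0.9]
opening: 0.723
```

```bash
python3 - <<'E'
from h import *
f=ctrl.grab_frame('wrist');cv2.imwrite('pics/w2.png',cv2.resize(f[150:384,60:460],None,fx=2,fy=2))
E
```

```text
(no output)
```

View pics/w2.png

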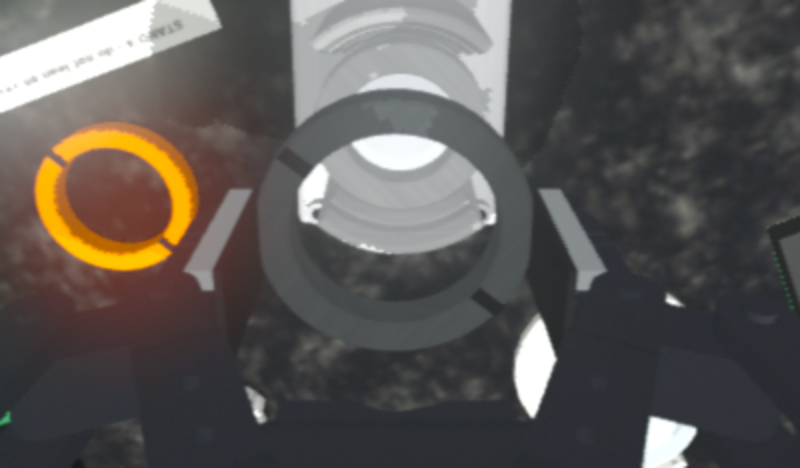

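The retaining ring is held level between the pads at (395,215), and the cell now shows the bright spacer. Carrying it round in front to the +y half of the mat.

Emit:
play_rows(
  motion=[
    [[0, 0, 0, 20, 20.2, -16.4, 1], [0, 0, 0, 20, 20.2, -16.4, 1], [0, 0, 0, 20, 20.2, -16.4, 1], [0, 0, 0, 20, 20.2, -16.4, 1], [0, 0, 0, 20, 20.2, -16.4, 1], [0, 0, 0, 20, 20.2, -16.4, 1], [0, 0, 0, 20, 20.2, -16.4, 1], [0, 0, 0, 12.8, 27.1, 0, 1], [0, 0, 0, 12.8, 27.1, 0, 1], [0, 0, 0, 12.8, 27.1, 0, 1], [0, 0, 0, 12.8, 27.1, 0, 1], [0, 0, 0, 12.8, 27.1, 0, 1], [0, 0, 0, 12.8, 27.1, 0, 1], [0, 0, 0, 12.8, 27.1, 0, 1], [0, 0, 0, 12.8, 27.1, 0, 1]],
  ],
)

```text
t: 6.25
ee_pos: [0.3731, 0.1219, 0.2187]
eef_rot: [-3.141, -0.001, 2.702]
contact_force: [1.2, -0.6, -0.6]
opening: 0.724
```

Emit:
play_rows(
  motion=[
    [[0, 0, 0, 1, 32, 17, 1], [0, 0, 0, 1, 32, 17, 1], [0, 0, 0, 1, 32, 17, 1], [0, 0, 0, 1, 32, 17, 1], [0, 0, 0, 1, 32, 17, 1], [0, 0, 0, 1, 32, 17, 1], [0, 0, 0, 1, 32, 17, 1], [0, 0, 0, 0, 0, 0, 1], [0, 0, 0, 0, 0, 0, 1], [0, 0, 0, 0, 0, 0, 1]],
  ],
)

```text
t: 7.08
ee_pos: [0.4622, 0.3258, 0.0997]
eef_rot: [-3.14, -0.001, 2.703]
contact_force: [-0.7, -0.1, -0.8]
opening: 0.723
```

```bash
python3 - <<'E'
from h import *
s=ctrl.get_state(); print(s['t'],s['ee_pos'],np.degrees(s['eef_rot']),s['opening'])
c=ctrl.get_calibration('wrist'); f=ctrl.grab_frame('wrist')
np.savez('w3.npz',**c); cv2.imwrite('pics/w3.png',f)
cv2.imwrite('pics/w3b.png',cv2.resize(f,(800,600),interpolation=cv2.INTER_CUBIC))
E
```

```text
7.0833 [0.46217367 0.32577003 0.09967889] [-1.79934973e+02 -4.49104132e-02  1.54856632e+02] 0.7228470848356233
```

View pics/w3b.png

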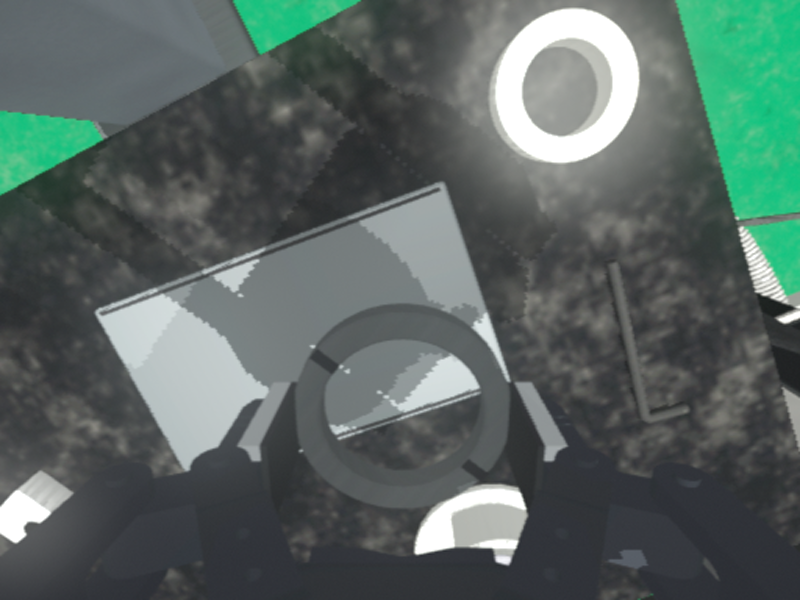

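The mat is under the ring; its corners are at (98,312) and (443,183). The ring outline is centred at (402,405). Checking the mat position from here.

```bash
python3 - <<'E'
from h import *
c=dict(np.load('w3.npz'));k=.64
A=ray(c,98*k,312*k,.004)[:2];B=ray(c,443*k,183*k,.004)[:2];print(A,B,np.linalg.norm(A-B))
y=(B-A)/np.linalg.norm(B-A);x=np.array([y[1],-y[0]]);m=(A+B)/2+x*.055;print('mat',m,np.degrees(np.arctan2(*x[::-1])))
for v in(.055,-.055):print(v,m+y*v)
print('ring', ray(c,403*k,405*k,.11))
E
```

```text
[0.39786918 0.18583449] [0.41387259 0.36729069] 0.18216053543768856
mat [0.46065823 0.27173066] -5.040121948795266
0.055 [0.46549016 0.326518  ]
-0.055 [0.45582629 0.21694332]
ring [0.45863896 0.32567458 0.11      ]
```

Emit:
play_rows(
  motion=[
    [[0, 0, 0, 0, 0, 25, 1], [0, 0, 0, 0, 0, 25, 1], [0, 0, 0, 0, 0, 20, 1], [0, 0, 0, 0, 0, 14, 1], [0, 0, 0, 0, 0, 8, 1], [0, 0, 0, 0, 0, 3, 1], [0, 0, 0, 0, 0, 1, 1], [0, 0, 0, 0, 0, 0, 1], [0, 0, 0, 0, 0, 0, 1]],
  ],
)

```text
t: 7.88
ee_pos: [0.4631, 0.3263, 0.0053]
eef_rot: [3.14, 0.001, 2.702]
contact_force: [0.5, 0.8, -0.0]
opening: 0.723
```

Emit:
play_rows(
  motion=[
    [[0, 0, 0, 0, 0, 1, 1], [0, 0, 0, 0, 0, 1, 1], [0, 0, 0, 0, 0, 1, 1], [0, 0, 0, 0, 0, 1, 1], [0, 0, 0, 0, 0, 0, 1], [0, 0, 0, 0, 0, 0, 1]],
  ],
)

```text
t: 8.38
ee_pos: [0.4628, 0.3263, 0.0012]
eef_rot: [3.141, 0.0, 2.703]
contact_force: [-4.6, -2.4, 17.1]
opening: 0.721
```

Contact with the mat. Releasing, lifting and heading back to the cell for the spacer.

Emit:
play_rows(
  motion=[
    [[0, 0, 0, 0, 0, -0.5, -1], [0, 0, 0, 0, 0, 0, -1], [0, 0, 0, 0, 0, 0, -1], [0, 0, 0, 0, 0, 0, -1], [0, 0, 0, 0, 0, 0, -1], [0, 0, 0, 0, 0, -10, -1], [0, 0, 0, 0, 0, -30, -1], [0, 0, 0, 0, 0, -35, -1], [0, 0, 0, 0, 0, -35, -1], [0, 0, 0, 0, 0, 0, -1], [0, 0, 0, 0, 0, 0, -1]],
  ],
)

```text
t: 9.3
ee_pos: [0.4635, 0.3267, 0.1135]
eef_rot: [3.138, 0.003, 2.702]
contact_force: [0.9, 0.5, 0.0]
opening: 1.001
```

```bash
python3 - <<'E'
from h import *
c=ctrl.get_calibration('wrist'); f=ctrl.grab_frame('wrist');np.savez('w4.npz',**c); cv2.imwrite('pics/w4.png',f)
s=ctrl.get_state();print(s['ee_pos'])
for ctr in((.4628,.3263),):
    for r,z in((.032,.014),(.024,.014)):
        t=np.linspace(0,2*np.pi,150);p=np.array([proj(c,[ctr[0]+r*np.cos(a),ctr[1]+r*np.sin(a),z]) for a in t])
        cv2.polylines(f,[p.round().astype(int)],True,(0,0,255),1)
cv2.imwrite('pics/w4b.png',cv2.resize(f[120:340,130:430],(750,550)))
E
```

```text
[0.46278607 0.32623729 0.11165266]
```

View pics/w4b.png

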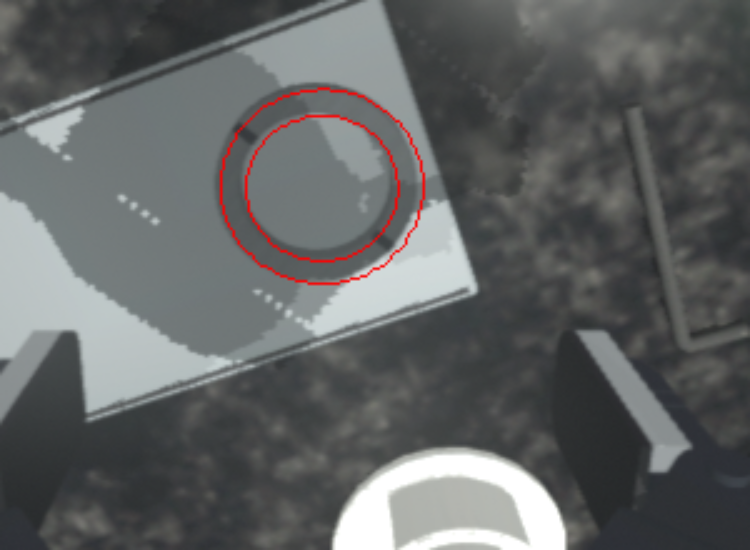

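The ring lies flat on the mat, within about 2 mm of the overlay at (322,187). Returning to the cell for the spacer.

Emit:
play_rows(
  motion=[
    [[0, 0, 0, -1, -32, -15.5, -1], [0, 0, 0, -1, -32, -15.5, -1], [0, 0, 0, -1, -32, -15.5, -1], [0, 0, 0, -1, -32, -15.5, -1], [0, 0, 0, -1, -32, -15.5, -1], [0, 0, 0, -1, -32, -15.5, -1], [0, 0, 0, -1, -32, -15.5, -1], [0, 0, 0, -12.8, -27.1, 0, -1], [0, 0, 0, -12.8, -27.1, 0, -1], [0, 0, 0, -12.8, -27.1, 0, -1], [0, 0, 0, -12.8, -27.1, 0, -1], [0, 0, 0, -12.8, -27.1, 0, -1], [0, 0, 0, -12.8, -27.1, 0, -1], [0, 0, 0, -12.8, -27.1, 0, -1], [0, 0, 0, -12.8, -27.1, 0, -1]],
  ],
)

```text
t: 10.6
ee_pos: [0.3735, -0.1207, 0.2183]
eef_rot: [3.141, -0.002, 2.702]
contact_force: [2.2, -0.1, 0.6]
opening: 1.0
```

Emit:
play_rows(
  motion=[
    [[0, 0, 0, -20, -20.2, 15, -1], [0, 0, 0, -20, -20.2, 15, -1], [0, 0, 0, -20, -20.2, 15, -1], [0, 0, 0, -20, -20.2, 15, -1], [0, 0, 0, -20, -20.2, 15, -1], [0, 0, 0, -20, -20.2, 15, -1], [0, 0, 0, -20, -20.2, 15, -1], [0, 0, 0, 0, 0, 0, -1], [0, 0, 0, 0, 0, 0, -1], [0, 0, 0, 0, 0, 0, -1], [0, 0, 0, 0, 0, 0, -1]],
  ],
)

```text
t: 11.52
ee_pos: [0.4406, -0.3062, 0.1143]
eef_rot: [3.141, -0.0, 2.703]
contact_force: [0.2, 0.2, -0.7]
opening: 0.998
```

```bash
python3 - <<'E'
from h import *
s=ctrl.get_state();p=s['ee_pos']*1e3;y=np.degrees(s['eef_rot'][2]);print(p,y,tool(440.6-p[0],-306.8-p[1],y),'down',p[2]-37.5)
E
```

```text
[ 440.62724145 -306.15013655  114.31008106] 154.85975109570575 (np.float64(-0.251424147404981), np.float64(-0.5998753975463766)) down 76.81008105877949
```

Emit:
play_rows(
  motion=[
    [[0, 0, 0, -0.3, -0.6, 25, -1], [0, 0, 0, 0, 0, 25, -1], [0, 0, 0, 0, 0, 17, -1], [0, 0, 0, 0, 0, 10, -1], [0, 0, 0, 0, 0, 0, -1], [0, 0, 0, 0, 0, 0, -1], [0, 0, 0, 0, 0, 0, -1]],
  ],
)

```text
t: 12.1
ee_pos: [0.4414, -0.3078, 0.0385]
eef_rot: [-3.141, 0.002, 2.703]
contact_force: [0.5, -0.1, -0.1]
opening: 0.999
```

Emit:
play_rows(
  motion=[
    [[0, 0, 0, 0, 0, 0, 1], [0, 0, 0, 0, 0, 0, 1], [0, 0, 0, 0, 0, 0, 1], [0, 0, 0, 0, 0, 0, 1], [0, 0, 0, 0, 0, 0, 1], [0, 0, 0, 0, 0, 0, 1], [0, 0, 0, 0, 0, 0, 1], [0, 0, 0, 0, 0, 0, 1], [0, 0, 0, 0, 0, 0, 1]],
  ],
)

```text
t: 12.85
ee_pos: [0.4411, -0.3078, 0.0384]
eef_rot: [-3.141, 0.001, 2.702]
contact_force: [-3.4, 3.3, 12.5]
opening: 0.658
```

Spacer gripped. Lifting and carrying it to the -y half of the mat.

Emit:
play_rows(
  motion=[
    [[0, 0, 0, 0, 0, -4, 1], [0, 0, 0, 0, 0, -14, 1], [0, 0, 0, 0, 0, -25, 1], [0, 0, 0, 0, 0, -25, 1], [0, 0, 0, 20, 20.2, -16.4, 1], [0, 0, 0, 20, 20.2, -16.4, 1], [0, 0, 0, 20, 20.2, -16.4, 1], [0, 0, 0, 20, 20.2, -16.4, 1], [0, 0, 0, 20, 20.2, -16.4, 1], [0, 0, 0, 20, 20.2, -16.4, 1], [0, 0, 0, 20, 20.2, -16.4, 1], [0, 0, 0, 12.8, 27.1, 0, 1], [0, 0, 0, 12.8, 27.1, 0, 1], [0, 0, 0, 12.8, 27.1, 0, 1], [0, 0, 0, 12.8, 27.1, 0, 1], [0, 0, 0, 12.8, 27.1, 0, 1], [0, 0, 0, 12.8, 27.1, 0, 1], [0, 0, 0, 12.8, 27.1, 0, 1], [0, 0, 0, 12.8, 27.1, 0, 1]],
  ],
)

```text
t: 14.43
ee_pos: [0.3733, 0.1213, 0.2204]
eef_rot: [3.141, 0.001, 2.702]
contact_force: [1.4, -0.8, -0.5]
opening: 0.657
```

Emit:
play_rows(
  motion=[
    [[0, 0, 0, -6.4, 24.5, 23.8, 1], [0, 0, 0, -6.4, 24.5, 23.8, 1], [0, 0, 0, -6.4, 24.5, 23.8, 1], [0, 0, 0, -6.4, 24.5, 23.8, 1], [0, 0, 0, -6.4, 24.5, 23.8, 1], [0, 0, 0, 0, 0, 0, 1], [0, 0, 0, 0, 0, 20, 1], [0, 0, 0, 0, 0, 20, 1], [0, 0, 0, 0, 0, 20, 1], [0, 0, 0, 0, 0, 20, 1], [0, 0, 0, 0, 0, 10, 1], [0, 0, 0, 0, 0, 0, 1], [0, 0, 0, 0, 0, 0, 1], [0, 0, 0, 0, 0, 0, 1]],
  ],
)

```text
t: 15.6
ee_pos: [0.4555, 0.2172, 0.0123]
eef_rot: [3.14, 0.001, 2.702]
contact_force: [-0.1, -0.2, -0.7]
opening: 0.655
```

Emit:
play_rows(
  motion=[
    [[0, 0, 0, 0, 0, 4, 1], [0, 0, 0, 0, 0, 2.5, 1], [0, 0, 0, 0, 0, 1.5, 1], [0, 0, 0, 0, 0, 1, 1], [0, 0, 0, 0, 0, 1, 1], [0, 0, 0, 0, 0, 0, 1], [0, 0, 0, 0, 0, 0, 1]],
  ],
)

```text
t: 16.18
ee_pos: [0.455, 0.2171, 0.0023]
eef_rot: [3.141, 0.0, 2.703]
contact_force: [-10.9, -3.6, 25.9]
opening: 0.658
```

Contact with the mat. Releasing, lifting, and going over rest_a to measure it on the way.

Emit:
play_rows(
  motion=[
    [[0, 0, 0, 0, 0, -0.8, -1], [0, 0, 0, 0, 0, 0, -1], [0, 0, 0, 0, 0, 0, -1], [0, 0, 0, 0, 0, 0, -1], [0, 0, 0, 0, 0, 0, -1], [0, 0, 0, 0, 0, -10, -1], [0, 0, 0, 0, 0, -30, -1], [0, 0, 0, 0, 0, -30, -1], [0, 0, 0, -15.3, 21.6, -20, -1], [0, 0, 0, -15.3, 21.6, -20, -1], [0, 0, 0, -15.3, 21.6, -20, -1], [0, 0, 0, -15.3, 21.6, -20, -1], [0, 0, 0, -15.3, 21.6, -20, -1], [0, 0, 0, -15.3, 21.6, -20, -1], [0, 0, 0, -15.3, 21.6, 0, -1], [0, 0, 0, 0, 0, 0, -1], [0, 0, 0, 0, 0, 0, -1], [0, 0, 0, 0, 0, 0, -1]],
  ],
)

```text
t: 17.68
ee_pos: [0.6154, 0.3081, 0.1916]
eef_rot: [-3.141, -0.001, 2.702]
contact_force: [-0.4, 0.0, 0.3]
opening: 1.002
```

```bash
cat >> h.py <<'E'
def circ(f,c,ctr,r,z,col):
    p=np.array([proj(c,[ctr[0]+r*np.cos(a),ctr[1]+r*np.sin(a),z]) for a in np.linspace(0,2*np.pi,150)])
    cv2.polylines(f,[(p*16).round().astype(int)],True,col,1,cv2.LINE_AA,4)
E
python3 - <<'E'
from h import *
c=ctrl.get_calibration('wrist'); f=ctrl.grab_frame('wrist');np.savez('w5.npz',**c); cv2.imwrite('pics/w5.png',f)
s=ctrl.get_state();print(s['ee_pos'])
ra=(.6155,.307)
circ(f,c,ra,.044,.006,(0,0,255));circ(f,c,ra,.020,.028,(0,255,0));circ(f,c,ra,.035,.035,(255,0,0))
cv2.imwrite('pics/w5b.png',cv2.resize(f,(800,600),interpolation=cv2.INTER_CUBIC))
E
```

```text
[0.61528875 0.30798357 0.19181637]
```

View pics/w5b.png

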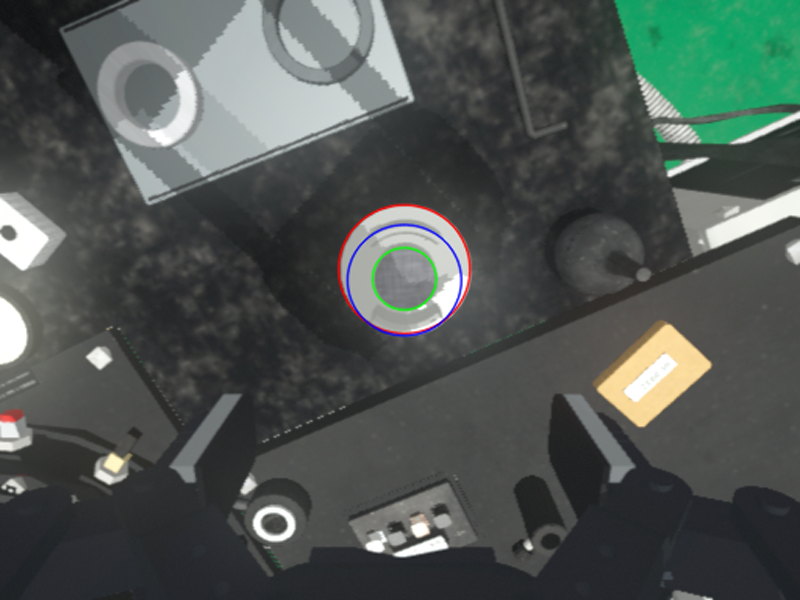

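Both rings lie on the mat at (150,95) and (318,35), and the rest_a model circles match at (404,270). One enlarged crop of the rests to read their wall direction.

```bash
python3 - <<'E'
from h import *
out=[]
for n,ctr in(('w5',(.6155,.307)),('w1',(.6022,-.2751))):
    c=dict(np.load(n+'.npz'));f=cv2.imread(f'pics/{n}.png')
    # orthorectify at z=.035, axes: right = tool y reversed? use world-aligned to yaw 154.87: up=tool +x, right=tool +y
    a=np.radians(154.87);tx=np.array([np.cos(a),np.sin(a)]);ty=np.array([np.sin(a),-np.cos(a)])
    s=.0003;N=360
    j,i=np.meshgrid(np.arange(N),np.arange(N))
    X=ctr[0]+(-(i-N/2)*tx[0]+(j-N/2)*ty[0])*s;Y=ctr[1]+(-(i-N/2)*tx[1]+(j-N/2)*ty[1])*s
    W=np.stack([X.ravel(),Y.ravel(),np.full(N*N,.035)]);p=c['camera_matrix']@(c['R']@W+c['t'][:,None]);p=p[:2]/p[2]
    g=cv2.remap(f,p[0].reshape(N,N).astype(np.float32),p[1].reshape(N,N).astype(np.float32),cv2.INTER_CUBIC)
    if 1:
        g=cv2.LUT(g,(255*(np.arange(256)/255)**2).astype(np.uint8))
    for r in(29,35):cv2.circle(g,(N//2,N//2),int(r/.3),(0,0,255),1)
    cv2.line(g,(N//2,0),(N//2,N),(0,255,0),1);out.append(g)
cv2.imwrite('pics/rests.png',np.hstack(out))
E
```

```text
(no output)
```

View pics/rests.png

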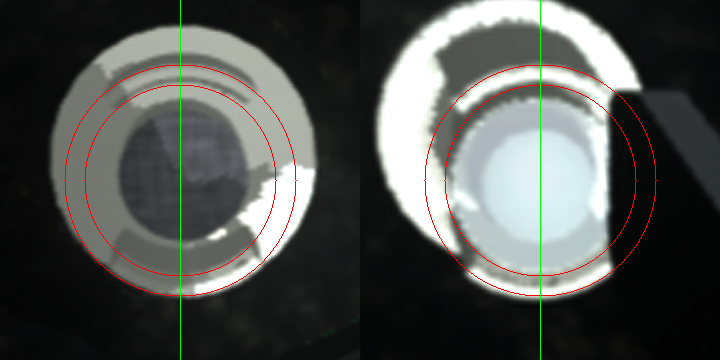

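Rest walls agree with the tool axis to within a few degrees, so the 22 mm pads fit the 50 mm gaps. rest_a is confirmed at (0.6155,0.307). Returning to the cell for the window.

Emit:
play_rows(
  motion=[
    [[0, 0, 0, 13.9, -27.3, -2.8, -1], [0, 0, 0, 13.9, -27.3, -2.8, -1], [0, 0, 0, 13.9, -27.3, -2.8, -1], [0, 0, 0, 13.9, -27.3, -2.8, -1], [0, 0, 0, 13.9, -27.3, -2.8, -1], [0, 0, 0, 13.9, -27.3, -2.8, -1], [0, 0, 0, 13.9, -27.3, -2.8, -1], [0, 0, 0, 13.9, -27.3, -2.8, -1], [0, 0, 0, 13.9, -27.3, -2.8, -1], [0, 0, 0, 13.9, -27.3, -2.8, -1], [0, 0, 0, -12.8, -27.1, 0, -1], [0, 0, 0, -12.8, -27.1, 0, -1], [0, 0, 0, -12.8, -27.1, 0, -1], [0, 0, 0, -12.8, -27.1, 0, -1], [0, 0, 0, -12.8, -27.1, 0, -1], [0, 0, 0, -12.8, -27.1, 0, -1], [0, 0, 0, -12.8, -27.1, 0, -1], [0, 0, 0, -12.8, -27.1, 0, -1]],
  ],
  squeeze=30,
)

```text
t: 19.23
ee_pos: [0.3734, -0.1205, 0.2199]
eef_rot: [3.142, 0.001, 2.702]
contact_force: [1.1, 0.2, 0.4]
opening: 1.001
```

Emit:
play_rows(
  motion=[
    [[0, 0, 0, -20, -20.2, 15, -1], [0, 0, 0, -20, -20.2, 15, -1], [0, 0, 0, -20, -20.2, 15, -1], [0, 0, 0, -20, -20.2, 15, -1], [0, 0, 0, -20, -20.2, 15, -1], [0, 0, 0, -20, -20.2, 15, -1], [0, 0, 0, -20, -20.2, 15, -1], [0, 0, 0, 0, 0, 0, -1], [0, 0, 0, 0, 0, 0, -1], [0, 0, 0, 0, 0, 0, -1], [0, 0, 0, 0, 0, 0, -1]],
  ],
)

```text
t: 20.15
ee_pos: [0.4409, -0.3062, 0.1156]
eef_rot: [-3.141, 0.001, 2.703]
contact_force: [-0.9, 0.8, 0.9]
opening: 1.0
```

```bash
python3 - <<'E'
from h import *
s=ctrl.get_state();p=s['ee_pos']*1e3;y=np.degrees(s['eef_rot'][2]);print(p,y,tool(440.6-p[0],-306.8-p[1],y),'down',p[2]-14)
E
```

```text
[ 440.93735788 -306.18437905  115.5970421 ] 154.86058917186904 (np.float64(0.043872807045229834), np.float64(-0.7006244881583883)) down 101.59704209885354
```

Emit:
play_rows(
  motion=[
    [[0, 0, 0, 0, -0.3, 25, -1], [0, 0, 0, 0, 0, 25, -1], [0, 0, 0, 0, 0, 25, -1], [0, 0, 0, 0, 0, 18, -1], [0, 0, 0, 0, 0, 8, -1], [0, 0, 0, 0, 0, 0, -1], [0, 0, 0, 0, 0, 0, -1], [0, 0, 0, 0, 0, 0, -1]],
  ],
)

```text
t: 20.82
ee_pos: [0.4417, -0.3076, 0.0153]
eef_rot: [-3.141, 0.002, 2.703]
contact_force: [-0.5, -0.7, 0.3]
opening: 1.001
```

Emit:
play_rows(
  motion=[
    [[0, 0, 0, 0, 0, 0, 1], [0, 0, 0, 0, 0, 0, 1], [0, 0, 0, 0, 0, 0, 1], [0, 0, 0, 0, 0, 0, 1], [0, 0, 0, 0, 0, 0, 1], [0, 0, 0, 0, 0, 0, 1], [0, 0, 0, 0, 0, 0, 1], [0, 0, 0, 0, 0, 0, 1], [0, 0, 0, 0, 0, 0, 1], [0, 0, 0, 0, 0, 0, 1]],
  ],
)

```text
t: 21.65
ee_pos: [0.4413, -0.3073, 0.0146]
eef_rot: [-3.142, 0.001, 2.702]
contact_force: [-2.6, 2.6, 9.4]
opening: 0.601
```

Window gripped. Lifting gently and carrying it toward rest_a.

Emit:
play_rows(
  motion=[
    [[0, 0, 0, 0, 0, -2, 1], [0, 0, 0, 0, 0, -5, 1], [0, 0, 0, 0, 0, -12, 1], [0, 0, 0, 0, 0, -20, 1], [0, 0, 0, 0, 0, -25, 1], [0, 0, 0, 0, 0, -25, 1], [0, 0, 0, 10, 10.1, -20, 1], [0, 0, 0, 20, 20.2, -16, 1], [0, 0, 0, 20, 20.2, -16, 1], [0, 0, 0, 20, 20.2, -16, 1], [0, 0, 0, 20, 20.2, -16, 1], [0, 0, 0, 20, 20.2, -16, 1], [0, 0, 0, 20, 20.2, -16, 1], [0, 0, 0, 10, 10.1, -8, 1]],
  ],
  squeeze=45,
)

```text
t: 22.82
ee_pos: [0.3736, -0.1178, 0.2297]
eef_rot: [3.142, 0.003, 2.703]
contact_force: [0.3, -0.4, -0.4]
opening: 0.588
```

Emit:
play_rows(
  motion=[
    [[0, 0, 0, 12.8, 27.1, 0, 1], [0, 0, 0, 12.8, 27.1, 0, 1], [0, 0, 0, 12.8, 27.1, 0, 1], [0, 0, 0, 12.8, 27.1, 0, 1], [0, 0, 0, 12.8, 27.1, 0, 1], [0, 0, 0, 12.8, 27.1, 0, 1], [0, 0, 0, 12.8, 27.1, 0, 1], [0, 0, 0, 12.8, 27.1, 0, 1], [0, 0, 0, -14, 27.1, 0, 1], [0, 0, 0, -14, 27.1, 10, 1], [0, 0, 0, -14, 27.1, 15, 1], [0, 0, 0, -14, 27.1, 15, 1], [0, 0, 0, -14, 27.1, 15, 1], [0, 0, 0, -14, 27.1, 15, 1], [0, 0, 0, -14, 27.1, 15, 1], [0, 0, 0, -14, 27.1, 15, 1], [0, 0, 0, -14, 27.1, 10, 1], [0, 0, 0, -14, 27.1, 5, 1], [0, 0, 0, 0, 0, 0, 1], [0, 0, 0, 0, 0, 0, 1]],
  ],
)

```text
t: 24.48
ee_pos: [0.6165, 0.3061, 0.1107]
eef_rot: [-3.14, -0.001, 2.703]
contact_force: [0.6, -0.1, -0.5]
opening: 0.586
```

```bash
python3 - <<'E'
from h import *
s=ctrl.get_state();p=s['ee_pos']*1e3;y=np.degrees(s['eef_rot'][2]);print(s['t'],p,y,s['opening'],tool(616.1-p[0],306.5-p[1],y),'down',p[2]-10.6)
c=ctrl.get_calibration('wrist');f=ctrl.grab_frame('wrist');np.savez('w6.npz',**c);cv2.imwrite('pics/w6.png',f)
q=s['ee_pos'];circ(f,c,q,.026,q[2]+.0254,(0,255,0));circ(f,c,q,.026,q[2]+.0174,(255,0,0))
circ(f,c,(.6155,.307),.044,.006,(0,0,255))
cv2.imwrite('pics/w6b.png',cv2.resize(f[120:384,100:420],(800,660))[:600])
E
```

```text
24.4833 [616.45234011 306.14209971 110.73058035] 154.86096438630761 0.5863729820994689 (np.float64(0.4710081784907034), np.float64(0.1743200087782947)) down 100.13058035185294
```

View pics/w6b.png

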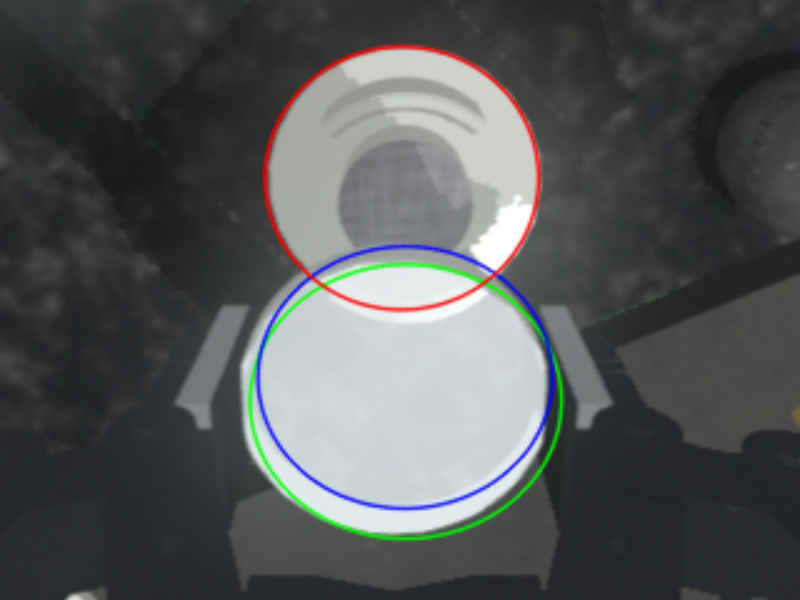

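The window is held level with its centre at about (395,390), 1–1.5 mm left of the TCP projection, which is a small camera bias. I'll correct by about 1 mm and descend slowly.

Emit:
play_rows(
  motion=[
    [[0, 0, 0, 0.8, 1.1, 15, 1], [0, 0, 0, 0, 0, 22, 1], [0, 0, 0, 0, 0, 22, 1], [0, 0, 0, 0, 0, 16, 1], [0, 0, 0, 0, 0, 10, 1], [0, 0, 0, 0, 0, 6, 1], [0, 0, 0, 0, 0, 3, 1], [0, 0, 0, 0, 0, 2, 1], [0, 0, 0, 0, 0, 0, 1], [0, 0, 0, 0, 0, 0, 1]],
  ],
)

```text
t: 25.37
ee_pos: [0.616, 0.3073, 0.0167]
eef_rot: [3.141, 0.001, 2.702]
contact_force: [0.5, 0.1, -0.3]
opening: 0.588
```

Emit:
play_rows(
  motion=[
    [[0, 0, 0, 0, 0, 1, 1], [0, 0, 0, 0, 0, 1, 1], [0, 0, 0, 0, 0, 1, 1], [0, 0, 0, 0, 0, 1, 1], [0, 0, 0, 0, 0, 0.6, 1], [0, 0, 0, 0, 0, 0, 1], [0, 0, 0, 0, 0, 0, 1]],
  ],
)

```text
t: 25.95
ee_pos: [0.6156, 0.3072, 0.0111]
eef_rot: [3.142, -0.0, 2.702]
contact_force: [-0.7, 1.1, -0.4]
opening: 0.588
```

Emit:
play_rows(
  motion=[
    [[0, 0, 0, 0, 0, 0.5, 1], [0, 0, 0, 0, 0, 0.5, 1], [0, 0, 0, 0, 0, 0.5, 1], [0, 0, 0, 0, 0, 0, 1], [0, 0, 0, 0, 0, 0, 1]],
  ],
)

```text
t: 26.37
ee_pos: [0.6158, 0.3072, 0.0107]
eef_rot: [3.141, 0.0, 2.702]
contact_force: [-5.9, -2.4, 11.3]
opening: 0.588
```

Contact at the expected height, so the window is seated. Opening gradually, then retreating up.

Emit:
play_rows(
  motion=[
    [[0, 0, 0, 0, 0, -0.4, 0], [0, 0, 0, 0, 0, 0, -0.15], [0, 0, 0, 0, 0, 0, -0.25], [0, 0, 0, 0, 0, 0, -0.35], [0, 0, 0, 0, 0, 0, -0.6], [0, 0, 0, 0, 0, 0, -1], [0, 0, 0, 0, 0, 0, -1], [0, 0, 0, 0, 0, 0, -1], [0, 0, 0, 0, 0, -5, -1], [0, 0, 0, 0, 0, -15, -1], [0, 0, 0, 0, 0, -30, -1], [0, 0, 0, 0, 0, -35, -1], [0, 0, 0, 0, 0, -30, -1], [0, 0, 0, 0, 0, -30, -1], [0, 0, 0, 0, 0, 0, -1], [0, 0, 0, 0, 0, 0, -1]],
  ],
)

```text
t: 27.7
ee_pos: [0.6164, 0.3074, 0.1575]
eef_rot: [3.139, 0.003, 2.702]
contact_force: [0.1, -0.4, -1.9]
opening: 0.997
```

```bash
python3 - <<'E'
from h import *
c=ctrl.get_calibration('wrist');f=ctrl.grab_frame('wrist');cv2.imwrite('pics/w7.png',f)
s=ctrl.get_state();print(s['t'],s['ee_pos'],s['opening'])
ra=(.6155,.307)
circ(f,c,ra,.044,.006,(0,0,255));circ(f,c,ra,.026,.036,(0,255,0))
cv2.imwrite('pics/w7b.png',cv2.resize(f[100:260,160:360],(700,560)))
E
```

```text
27.75 [0.61574802 0.30718575 0.15561653] 0.9994342822867008
```

View pics/w7b.png

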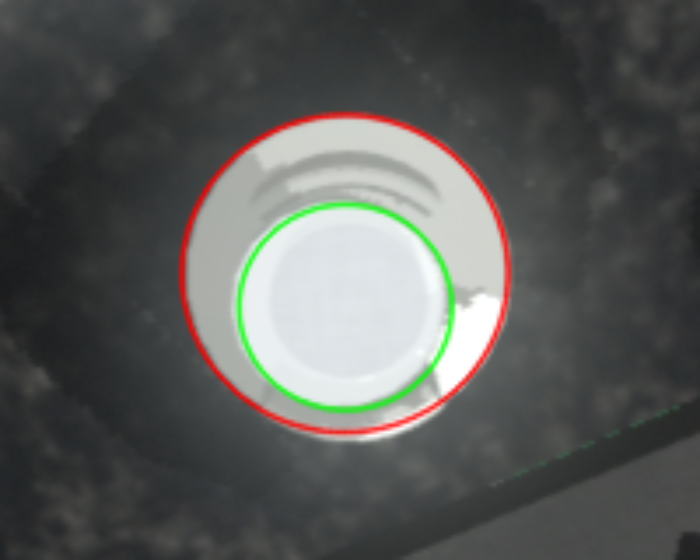

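The window sits centred in rest_a, with its circle at (343,307) matching the model. Now round to rest_b for the lens.

Emit:
play_rows(
  motion=[
    [[0, 0, 0, 14.1, -27.3, -6.5, -1], [0, 0, 0, 14.1, -27.3, -6.5, -1], [0, 0, 0, 14.1, -27.3, -6.5, -1], [0, 0, 0, 14.1, -27.3, -6.5, -1], [0, 0, 0, 14.1, -27.3, -6.5, -1], [0, 0, 0, 14.1, -27.3, -6.5, -1], [0, 0, 0, 14.1, -27.3, -6.5, -1], [0, 0, 0, 14.1, -27.3, -6.5, -1], [0, 0, 0, 14.1, -27.3, -6.5, -1], [0, 0, 0, 14.1, -27.3, -6.5, -1], [0, 0, 0, -12.8, -27.1, 0, -1], [0, 0, 0, -12.8, -27.1, 0, -1], [0, 0, 0, -12.8, -27.1, 0, -1], [0, 0, 0, -12.8, -27.1, 0, -1], [0, 0, 0, -12.8, -27.1, 0, -1], [0, 0, 0, -12.8, -27.1, 0, -1], [0, 0, 0, -12.8, -27.1, 0, -1], [0, 0, 0, -12.8, -27.1, 0, -1]],
  ],
)

```text
t: 29.25
ee_pos: [0.3717, -0.1211, 0.2191]
eef_rot: [3.141, -0.002, 2.702]
contact_force: [0.6, -0.3, -0.3]
opening: 1.003
```

Emit:
play_rows(
  motion=[
    [[0, 0, 0, -34.2, -5.4, 0, -1], [0, 0, 0, -34.2, -5.4, 0, -1], [0, 0, 0, -34.2, -5.4, 0, -1], [0, 0, 0, -34.2, -5.4, 0, -1], [0, 0, 0, -34.2, -5.4, 0, -1], [0, 0, 0, -34.2, -5.4, 0, -1], [0, 0, 0, -34.2, -5.4, 10, -1], [0, 0, 0, -34.2, -5.4, 20, -1], [0, 0, 0, 0, 0, 30, -1], [0, 0, 0, 0, 0, 0, -1], [0, 0, 0, 0, 0, 0, -1], [0, 0, 0, 0, 0, 0, -1]],
  ],
  squeeze=30,
)

```text
t: 30.25
ee_pos: [0.6014, -0.2748, 0.1613]
eef_rot: [3.142, 0.0, 2.703]
contact_force: [0.2, 0.3, 0.3]
opening: 0.998
```

```bash
python3 - <<'E'
from h import *
c=ctrl.get_calibration('wrist');f=ctrl.grab_frame('wrist');cv2.imwrite('pics/w8.png',f);np.savez('w8.npz',**c)
s=ctrl.get_state();print(s['t'],s['ee_pos'],s['eef_rot'],s['opening'])
ra=(.602,-.275)
circ(f,c,ra,.044,.006,(0,0,255));circ(f,c,ra,.026,.036,(0,255,0))
cv2.imwrite('pics/w8b.png',cv2.resize(f[100:260,160:360],(700,560)))
E
```

```text
30.3 [ 0.60165453 -0.2749758   0.16213791] [-3.14146175e+00  1.99285700e-03  2.70256892e+00] 1.0018530112734367
```

View pics/w8b.png

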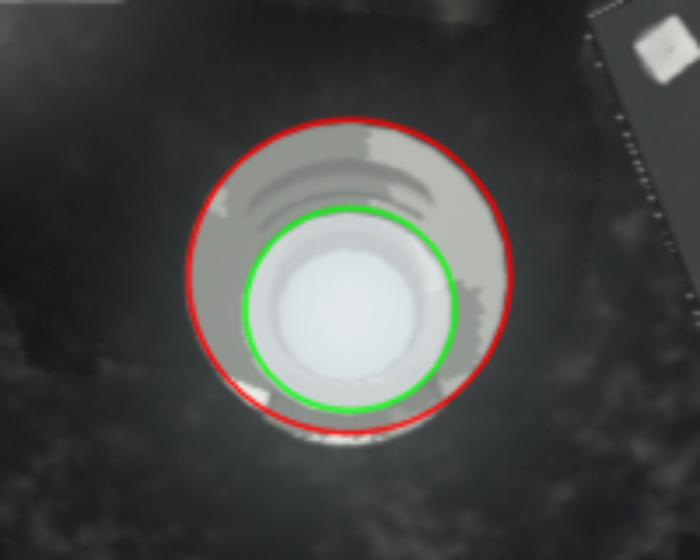

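The dome-up lens is at (349,310), matching the model centre (0.602,-0.275). Descending to grip its edge.

Emit:
play_rows(
  motion=[
    [[0, 0, 0, -0.3, 0.7, 30, -1], [0, 0, 0, 0, 0, 35, -1], [0, 0, 0, 0, 0, 30, -1], [0, 0, 0, 0, 0, 25, -1], [0, 0, 0, 0, 0, 18, -1], [0, 0, 0, 0, 0, 9, -1], [0, 0, 0, 0, 0, 4, -1], [0, 0, 0, 0, 0, 0, -1], [0, 0, 0, 0, 0, 0, -1], [0, 0, 0, 0, 0, 0, -1]],
  ],
)

```text
t: 31.13
ee_pos: [0.603, -0.2751, 0.0108]
eef_rot: [-3.141, 0.002, 2.702]
contact_force: [-0.7, 0.5, -0.3]
opening: 1.001
```

Emit:
play_rows(
  motion=[
    [[0, 0, 0, 0, 0, 0, 1], [0, 0, 0, 0, 0, 0, 1], [0, 0, 0, 0, 0, 0, 1], [0, 0, 0, 0, 0, 0, 1], [0, 0, 0, 0, 0, 0, 1], [0, 0, 0, 0, 0, 0, 1], [0, 0, 0, 0, 0, 0, 1], [0, 0, 0, 0, 0, 0, 1], [0, 0, 0, 0, 0, 0, 1], [0, 0, 0, 0, 0, 0, 1]],
  ],
)

```text
t: 31.97
ee_pos: [0.6025, -0.2748, 0.0097]
eef_rot: [3.142, 0.001, 2.702]
contact_force: [-2.2, 1.8, 6.3]
opening: 0.594
```

Lens gripped. Lifting gently and moving over the cell.

Emit:
play_rows(
  motion=[
    [[0, 0, 0, 0, 0, -2, 1], [0, 0, 0, 0, 0, -5, 1], [0, 0, 0, 0, 0, -12, 1], [0, 0, 0, 0, 0, -20, 1], [0, 0, 0, 0, 0, -25, 1], [0, 0, 0, 0, 0, -25, 1], [0, 0, 0, 0, 0, -15, 1], [0, 0, 0, 11, -8.2, -5, 1], [0, 0, 0, 22, -16.3, 0, 1], [0, 0, 0, 22, -16.3, 0, 1], [0, 0, 0, 22, -16.3, 0, 1], [0, 0, 0, 22, -16.3, 0, 1], [0, 0, 0, 22, -16.3, 0, 1], [0, 0, 0, 11.4, -8.3, 0, 1], [0, 0, 0, 0, 0, 0, 1], [0, 0, 0, 0, 0, 0, 1], [0, 0, 0, 0, 0, 0, 1]],
  ],
  squeeze=45,
)

```text
t: 33.38
ee_pos: [0.4415, -0.3072, 0.1186]
eef_rot: [-3.142, 0.001, 2.702]
contact_force: [0.1, -0.8, -1.1]
opening: 0.591
```

```bash
python3 - <<'E'
from h import *
s=ctrl.get_state();p=s['ee_pos']*1e3;y=np.degrees(s['eef_rot'][2]);print(s['t'],p,y,s['opening'],tool(441-p[0],-307.2-p[1],y),'down',p[2]-14)
c=ctrl.get_calibration('wrist');f=ctrl.grab_frame('wrist');np.savez('w9.npz',**c);cv2.imwrite('pics/w9.png',f)
q=s['ee_pos'];circ(f,c,q,.026,q[2]+.0264,(0,255,0))
for r,z in((.0355,.06),(.0285,.0385)):circ(f,c,(.4406,-.3068),r,z,(0,0,255))
cv2.imwrite('pics/w9b.png',cv2.resize(f[120:384,100:420],(800,660))[:600])
E
```

```text
33.3833 [ 441.46499326 -307.20387206  118.60844366] 154.82967738861993 0.5910199618399659 (np.float64(0.42248780779510114), np.float64(-0.19426214542395456)) down 104.60844366018331
```

View pics/w9b.png

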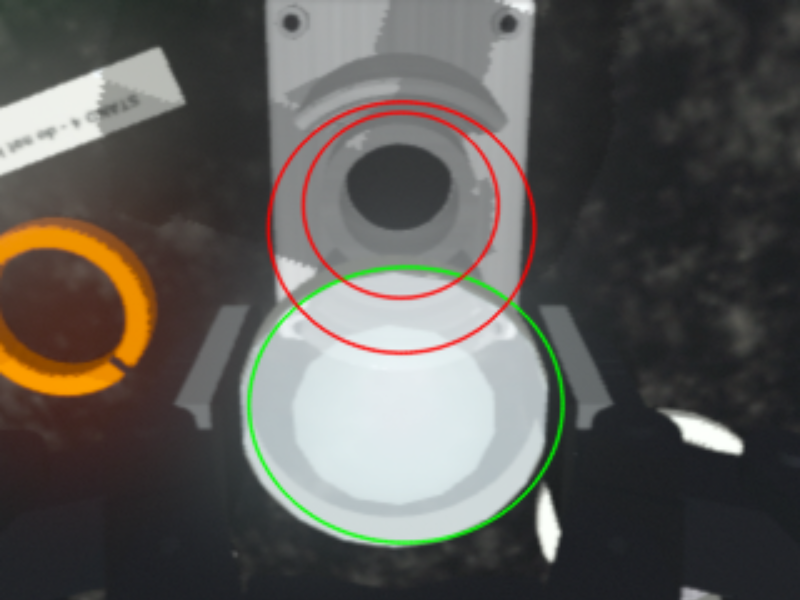

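The lens is held level, dome up, at (394,405), aligned with the cell along the wall direction. Descending slowly.

Emit:
play_rows(
  motion=[
    [[0, 0, 0, 0.7, 0.4, 15, 1], [0, 0, 0, 0, 0, 22, 1], [0, 0, 0, 0, 0, 22, 1], [0, 0, 0, 0, 0, 16, 1], [0, 0, 0, 0, 0, 10, 1], [0, 0, 0, 0, 0, 6, 1], [0, 0, 0, 0, 0, 3, 1], [0, 0, 0, 0, 0, 0, 1], [0, 0, 0, 0, 0, 0, 1], [0, 0, 0, 0, 0, 0, 1]],
  ],
)

```text
t: 34.27
ee_pos: [0.4407, -0.3067, 0.0248]
eef_rot: [-3.141, 0.001, 2.702]
contact_force: [0.1, 0.5, -0.8]
opening: 0.59
```

Emit:
play_rows(
  motion=[
    [[0, 0, 0, 0, 0, 1.5, 1], [0, 0, 0, 0, 0, 1.5, 1], [0, 0, 0, 0, 0, 1.5, 1], [0, 0, 0, 0, 0, 1.5, 1], [0, 0, 0, 0, 0, 1.5, 1], [0, 0, 0, 0, 0, 1, 1], [0, 0, 0, 0, 0, 0, 1], [0, 0, 0, 0, 0, 0, 1]],
  ],
)

```text
t: 34.93
ee_pos: [0.4402, -0.3064, 0.0154]
eef_rot: [3.141, -0.0, 2.702]
contact_force: [-0.0, 0.6, -0.3]
opening: 0.59
```

Emit:
play_rows(
  motion=[
    [[0, 0, 0, 0, 0, 0.6, 1], [0, 0, 0, 0, 0, 0.6, 1], [0, 0, 0, 0, 0, 0.6, 1], [0, 0, 0, 0, 0, 0.4, 1], [0, 0, 0, 0, 0, 0, 1], [0, 0, 0, 0, 0, 0, 1]],
  ],
)

```text
t: 35.43
ee_pos: [0.4404, -0.3065, 0.0138]
eef_rot: [3.142, 0.0, 2.702]
contact_force: [-3.4, 2.7, 8.5]
opening: 0.587
```

Contact at the seat height. Releasing gradually, lifting out and heading to the spacer on the mat.

Emit:
play_rows(
  motion=[
    [[0, 0, 0, 0, 0, -0.3, 0], [0, 0, 0, 0, 0, 0, -0.15], [0, 0, 0, 0, 0, 0, -0.25], [0, 0, 0, 0, 0, 0, -0.35], [0, 0, 0, 0, 0, 0, -0.6], [0, 0, 0, 0, 0, 0, -1], [0, 0, 0, 0, 0, 0, -1], [0, 0, 0, 0, 0, 0, -1], [0, 0, 0, 0, 0, -5, -1], [0, 0, 0, 0, 0, -15, -1], [0, 0, 0, 0, 0, -25, -1], [0, 0, 0, 0, 0, -30, -1], [0, 0, 0, 0, 0, -27, -1], [0, 0, 0, 0, 0, 0, -1], [0, 0, 0, 0, 0, 0, -1]],
  ],
)

```text
t: 36.68
ee_pos: [0.4409, -0.3069, 0.1174]
eef_rot: [-3.141, 0.003, 2.702]
contact_force: [0.4, 0.2, -0.8]
opening: 1.002
```

```bash
python3 - <<'E'
from h import *
s=ctrl.get_state();print(s['t'],s['ee_pos'])
c=ctrl.get_calibration('wrist');f=ctrl.grab_frame('wrist');cv2.imwrite('pics/w10.png',f)
circ(f,c,(.4406,-.3068),.026,.040,(0,255,0))
cv2.imwrite('pics/w10b.png',cv2.resize(f[120:300,150:370],(733,600)))
E
```

```text
36.6833 [ 0.44085763 -0.3069098   0.1173621 ]
```

View pics/w10b.png

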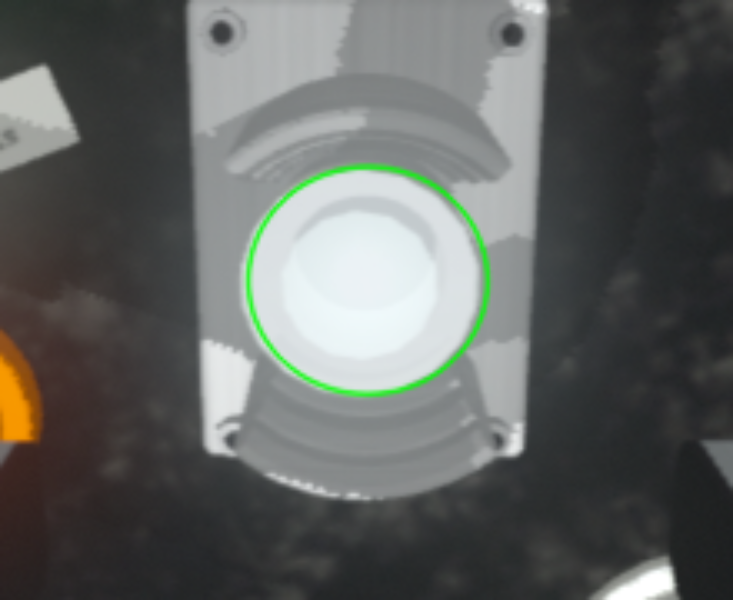

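The lens lies centred and flat in the cell at (364,280). Now fetching the spacer from the mat.

Emit:
play_rows(
  motion=[
    [[0, 0, 0, 20, 20.2, -14.7, -1], [0, 0, 0, 20, 20.2, -14.7, -1], [0, 0, 0, 20, 20.2, -14.7, -1], [0, 0, 0, 20, 20.2, -14.7, -1], [0, 0, 0, 20, 20.2, -14.7, -1], [0, 0, 0, 20, 20.2, -14.7, -1], [0, 0, 0, 20, 20.2, -14.7, -1], [0, 0, 0, 12.8, 27.1, 0, -1], [0, 0, 0, 12.8, 27.1, 0, -1], [0, 0, 0, 12.8, 27.1, 0, -1], [0, 0, 0, 12.8, 27.1, 0, -1], [0, 0, 0, 12.8, 27.1, 0, -1], [0, 0, 0, 12.8, 27.1, 0, -1], [0, 0, 0, 12.8, 27.1, 0, -1], [0, 0, 0, 12.8, 27.1, 0, -1]],
  ],
  squeeze=40,
)

```text
t: 37.98
ee_pos: [0.3726, 0.1223, 0.2176]
eef_rot: [-3.141, -0.001, 2.702]
contact_force: [0.3, 0.2, 0.8]
opening: 1.0
```

Emit:
play_rows(
  motion=[
    [[0, 0, 0, -6.7, 24.4, 24, -1], [0, 0, 0, -6.7, 24.4, 24, -1], [0, 0, 0, -6.7, 24.4, 24, -1], [0, 0, 0, -6.7, 24.4, 24, -1], [0, 0, 0, -6.7, 24.4, 24, -1], [0, 0, 0, 0, 0, 0, -1], [0, 0, 0, 0, 0, 0, -1], [0, 0, 0, 0, 0, 0, -1]],
  ],
)

```text
t: 38.65
ee_pos: [0.4549, 0.2168, 0.0982]
eef_rot: [-3.141, -0.001, 2.703]
contact_force: [-0.0, -0.1, -0.2]
opening: 1.0
```

```bash
python3 - <<'E'
from h import *
s=ctrl.get_state();p=s['ee_pos']*1e3;y=np.degrees(s['eef_rot'][2]);print(s['t'],p,y,s['opening'],tool(455-p[0],217.1-p[1],y),'down',p[2]-2.3)
E
```

```text
38.65 [454.9365192  216.77788882  98.15529241] 154.84755450823013 1.0004519299625816 (np.float64(0.0794447630360951), np.float64(0.31854976586196826)) down 95.85529240893186
```

Emit:
play_rows(
  motion=[
    [[0, 0, 0, 0, 0.3, 25, -1], [0, 0, 0, 0, 0, 25, -1], [0, 0, 0, 0, 0, 25, -1], [0, 0, 0, 0, 0, 14, -1], [0, 0, 0, 0, 0, 6, -1], [0, 0, 0, 0, 0, 0, -1], [0, 0, 0, 0, 0, 0, -1], [0, 0, 0, 0, 0, 0, -1]],
  ],
)

```text
t: 39.32
ee_pos: [0.4563, 0.2174, 0.0051]
eef_rot: [3.14, 0.002, 2.702]
contact_force: [0.0, -0.1, -0.3]
opening: 1.0
```

Emit:
play_rows(
  motion=[
    [[0, 0, 0, 0, 0, 0, 1], [0, 0, 0, 0, 0, 0, 1], [0, 0, 0, 0, 0, 0, 1], [0, 0, 0, 0, 0, 0, 1], [0, 0, 0, 0, 0, 0, 1], [0, 0, 0, 0, 0, 0, 1], [0, 0, 0, 0, 0, 0, 1], [0, 0, 0, 0, 0, 0, 1], [0, 0, 0, 0, 0, 0, 1]],
  ],
)

```text
t: 40.07
ee_pos: [0.456, 0.2175, 0.0047]
eef_rot: [3.141, 0.001, 2.703]
contact_force: [-5.1, -1.8, 15.7]
opening: 0.657
```

Emit:
play_rows(
  motion=[
    [[0, 0, 0, 0, 0, -4, 1], [0, 0, 0, 0, 0, -12, 1], [0, 0, 0, 0, 0, -24, 1], [0, 0, 0, 0, 0, -30, 1], [0, 0, 0, 0, 0, -25, 1], [0, 0, 0, 6.7, -24.4, -24, 1], [0, 0, 0, 6.7, -24.4, -24, 1], [0, 0, 0, 6.7, -24.4, -24, 1], [0, 0, 0, 6.7, -24.4, -24, 1], [0, 0, 0, 6.7, -24.4, -24, 1], [0, 0, 0, -12.8, -27.1, 0, 1], [0, 0, 0, -12.8, -27.1, 0, 1], [0, 0, 0, -12.8, -27.1, 0, 1], [0, 0, 0, -12.8, -27.1, 0, 1], [0, 0, 0, -12.8, -27.1, 0, 1], [0, 0, 0, -12.8, -27.1, 0, 1], [0, 0, 0, -12.8, -27.1, 0, 1], [0, 0, 0, -12.8, -27.1, 0, 1]],
  ],
)

```text
t: 41.57
ee_pos: [0.3734, -0.1201, 0.2189]
eef_rot: [3.141, 0.001, 2.702]
contact_force: [0.8, 1.3, -0.1]
opening: 0.654
```

Emit:
play_rows(
  motion=[
    [[0, 0, 0, -20, -20.2, 15, 1], [0, 0, 0, -20, -20.2, 15, 1], [0, 0, 0, -20, -20.2, 15, 1], [0, 0, 0, -20, -20.2, 15, 1], [0, 0, 0, -20, -20.2, 15, 1], [0, 0, 0, -20, -20.2, 15, 1], [0, 0, 0, -20, -20.2, 15, 1], [0, 0, 0, 0, 0, 0, 1], [0, 0, 0, 0, 0, 0, 1], [0, 0, 0, 0, 0, 0, 1], [0, 0, 0, 0, 0, 0, 1]],
  ],
)

```text
t: 42.48
ee_pos: [0.4405, -0.3056, 0.1143]
eef_rot: [-3.141, 0.001, 2.703]
contact_force: [-0.1, -0.2, -0.5]
opening: 0.653
```

```bash
python3 - <<'E'
from h import *
c=ctrl.get_calibration('wrist');f=ctrl.grab_frame('wrist');cv2.imwrite('pics/w11.png',f)
s=ctrl.get_state();p=s['ee_pos']*1e3;y=np.degrees(s['eef_rot'][2]);print(s['t'],p,y,s['opening'],tool(440.8-p[0],-306.8-p[1],y),'down',p[2]-40.7)
# spacer inner hole / bright extents: row profile widths at the held ring for tx offset
g=cv2.cvtColor(f,cv2.COLOR_BGR2GRAY)
u,v=proj(c,[*s['ee_pos'][:2],s['ee_pos'][2]+.0113]);print('tcp ring-top centre px',u,v)
for r in(.029,.019):
    a=np.radians(y);print(r,[proj(c,[s['ee_pos'][0]+k*r*np.cos(a),s['ee_pos'][1]+k*r*np.sin(a),s['ee_pos'][2]+.0113])[1].round(1) for k in(1,-1)])
print(g[180:330:2,int(u)-2].tolist())
E
```

```text
42.5333 [ 440.54695171 -305.57070573  114.41345201] 154.87216681566287 0.653080155713291 (np.float64(-0.7511071012498947), np.float64(-1.005502843996519)) down 73.71345200580244
tcp ring-top centre px 261.53937864267107 266.63557882745863
0.029 [np.float64(206.9), np.float64(319.9)]
0.019 [np.float64(228.3), np.float64(302.2)]
[253, 232, 232, 247, 255, 255, 255, 255, 209, 166, 165, 170, 201, 213, 213, 212, 207, 180, 178, 179, 178, 177, 213, 255, 255, 255, 254, 254, 251, 254, 252, 181, 169, 172, 159, 158, 160, 169, 170, 171, 159, 158, 166, 167, 165, 172, 167, 108, 98, 89, 81, 77, 72, 114, 153, 151, 149, 151, 151, 158, 170, 171, 170, 170, 169, 167, 167, 168, 118, 51, 50, 49, 48, 51, 54]
```

The edge profile puts the spacer about 1.8 mm off the TCP along +tool x. I'll compensate and lower it.

Emit:
play_rows(
  motion=[
    [[0, 0, 0, -1.8, -0.8, 15, 1], [0, 0, 0, 0, 0, 20, 1], [0, 0, 0, 0, 0, 18, 1], [0, 0, 0, 0, 0, 9, 1], [0, 0, 0, 0, 0, 4, 1], [0, 0, 0, 0, 0, 2, 1], [0, 0, 0, 0, 0, 0, 1], [0, 0, 0, 0, 0, 0, 1], [0, 0, 0, 0, 0, 0, 1]],
  ],
)

```text
t: 43.28
ee_pos: [0.4421, -0.3079, 0.0464]
eef_rot: [-3.141, 0.001, 2.702]
contact_force: [0.0, -0.3, -1.1]
opening: 0.651
```

Emit:
play_rows(
  motion=[
    [[0, 0, 0, 0, 0, 1, 1], [0, 0, 0, 0, 0, 1, 1], [0, 0, 0, 0, 0, 0, 1], [0, 0, 0, 0, 0, 0, 1]],
  ],
)

```text
t: 43.62
ee_pos: [0.4417, -0.3076, 0.0435]
eef_rot: [3.141, -0.0, 2.702]
contact_force: [-0.4, 0.6, 0.4]
opening: 0.653
```

Emit:
play_rows(
  motion=[
    [[0, 0, 0, 0, 0, 0.8, 1], [0, 0, 0, 0, 0, 0.8, 1], [0, 0, 0, 0, 0, 0.8, 1], [0, 0, 0, 0, 0, 0.6, 1], [0, 0, 0, 0, 0, 0, 1], [0, 0, 0, 0, 0, 0, 1]],
  ],
)

```text
t: 44.12
ee_pos: [0.4418, -0.3077, 0.0409]
eef_rot: [3.142, 0.0, 2.702]
contact_force: [-2.8, 2.8, 8.2]
opening: 0.652
```

Contact at the expected height. Releasing, lifting and going for the retaining ring.

Emit:
play_rows(
  motion=[
    [[0, 0, 0, 0, 0, -0.3, 0], [0, 0, 0, 0, 0, 0, -0.3], [0, 0, 0, 0, 0, 0, -0.45], [0, 0, 0, 0, 0, 0, -0.7], [0, 0, 0, 0, 0, 0, -1], [0, 0, 0, 0, 0, 0, -1], [0, 0, 0, 0, 0, 0, -1], [0, 0, 0, 0, 0, -6, -1], [0, 0, 0, 0, 0, -20, -1], [0, 0, 0, 0, 0, -28, -1], [0, 0, 0, 0, 0, -22, -1], [0, 0, 0, 0, 0, 0, -1], [0, 0, 0, 0, 0, 0, -1]],
  ],
)

```text
t: 45.2
ee_pos: [0.4422, -0.308, 0.1183]
eef_rot: [-3.141, 0.002, 2.702]
contact_force: [1.0, -0.4, 0.1]
opening: 0.999
```

```bash
python3 - <<'E'
from h import *
s=ctrl.get_state();print(s['t'],s['ee_pos'])
c=ctrl.get_calibration('wrist');f=ctrl.grab_frame('wrist');cv2.imwrite('pics/w12.png',f);np.savez('w12.npz',**c)
g=cv2.cvtColor(f,cv2.COLOR_BGR2GRAY)
# correlate edge strength of the model spacer rings vs xy offset
G=cv2.GaussianBlur(g,(0,0),.8).astype(float);m=np.hypot(cv2.Sobel(G,-1,1,0),cv2.Sobel(G,-1,0,1)).astype(np.float32)
t=np.linspace(0,2*np.pi,240);a=np.radians(154.85);tx=np.array([np.cos(a),np.sin(a)]);ty=np.array([np.sin(a),-np.cos(a)])
best=[]
for z in(.048,.050,.052,.054):
  for i in np.arange(-4,4.1,.5):
    for j in np.arange(-4,4.1,.5):
      q=np.array([.4406,-.3068])+(i*tx+j*ty)/1e3;sc=0
      for r in(.029,.019):
        p=np.array([proj(c,[q[0]+r*np.cos(b),q[1]+r*np.sin(b),z]) for b in t]).astype(np.float32)
        sc+=cv2.remap(m,p[:,0][None],p[:,1][None],cv2.INTER_LINEAR).mean()
      best.append((round(float(sc),1),z,i,j))
best.sort(reverse=True);print(best[:6])
E
```

```text
45.2 [ 0.44219072 -0.30803211  0.11826536]
[(145.7, 0.05, np.float64(0.0), np.float64(-2.0)), (145.2, 0.05, np.float64(0.0), np.float64(-2.5)), (145.1, 0.048, np.float64(-1.0), np.float64(-2.5)), (145.0, 0.048, np.float64(-1.0), np.float64(-2.0)), (144.9, 0.05, np.float64(-0.5), np.float64(-2.0)), (144.9, 0.05, np.float64(-0.5), np.float64(-2.5))]
```

The spacer sits at the cell centre to about 2 mm in the camera frame, of which about 1 mm is the known bias. Now the retaining ring.

Emit:
play_rows(
  motion=[
    [[0, 0, 0, 20, 20.2, -14.6, -1], [0, 0, 0, 20, 20.2, -14.6, -1], [0, 0, 0, 20, 20.2, -14.6, -1], [0, 0, 0, 20, 20.2, -14.6, -1], [0, 0, 0, 20, 20.2, -14.6, -1], [0, 0, 0, 20, 20.2, -14.6, -1], [0, 0, 0, 20, 20.2, -14.6, -1], [0, 0, 0, 12.8, 27.1, 0, -1], [0, 0, 0, 12.8, 27.1, 0, -1], [0, 0, 0, 12.8, 27.1, 0, -1], [0, 0, 0, 12.8, 27.1, 0, -1], [0, 0, 0, 12.8, 27.1, 0, -1], [0, 0, 0, 12.8, 27.1, 0, -1], [0, 0, 0, 12.8, 27.1, 0, -1], [0, 0, 0, 12.8, 27.1, 0, -1]],
  ],
)

```text
t: 46.5
ee_pos: [0.374, 0.1211, 0.2182]
eef_rot: [-3.141, -0.001, 2.702]
contact_force: [0.7, -0.8, -0.2]
opening: 1.0
```

Emit:
play_rows(
  motion=[
    [[0, 0, 0, 1, 32, 17, -1], [0, 0, 0, 1, 32, 17, -1], [0, 0, 0, 1, 32, 17, -1], [0, 0, 0, 1, 32, 17, -1], [0, 0, 0, 1, 32, 17, -1], [0, 0, 0, 1, 32, 17, -1], [0, 0, 0, 1, 32, 17, -1], [0, 0, 0, 0, 0, 0, -1], [0, 0, 0, 0, 0, 0, -1], [0, 0, 0, 0, 0, 0, -1]],
  ],
)

```text
t: 47.33
ee_pos: [0.4631, 0.325, 0.0993]
eef_rot: [-3.14, -0.001, 2.703]
contact_force: [0.0, 0.3, 0.6]
opening: 1.0
```

```bash
python3 - <<'E'
from h import *
s=ctrl.get_state();p=s['ee_pos']*1e3;y=np.degrees(s['eef_rot'][2]);print(s['t'],p,y,s['opening'],tool(462.4-p[0],326.3-p[1],y),'down',p[2]-2)
E
```

```text
47.3333 [463.06719019 324.96624625  99.3265584 ] 154.8558663018795 0.999680405059253 (np.float64(1.1706761794210543), np.float64(0.9238826133830322)) down 97.32655840282112
```

Emit:
play_rows(
  motion=[
    [[0, 0, 0, 1.5, 0.9, 25, -1], [0, 0, 0, 0, 0, 25, -1], [0, 0, 0, 0, 0, 25, -1], [0, 0, 0, 0, 0, 15, -1], [0, 0, 0, 0, 0, 7, -1], [0, 0, 0, 0, 0, 1, -1], [0, 0, 0, 0, 0, 0, -1], [0, 0, 0, 0, 0, 0, -1]],
  ],
)

```text
t: 48.0
ee_pos: [0.4633, 0.3269, 0.0036]
eef_rot: [3.14, 0.001, 2.702]
contact_force: [-0.7, -0.0, 0.3]
opening: 0.998
```

Emit:
play_rows(
  motion=[
    [[0, 0, 0, 0, 0, 0, 1], [0, 0, 0, 0, 0, 0, 1], [0, 0, 0, 0, 0, 0, 1], [0, 0, 0, 0, 0, 0, 1], [0, 0, 0, 0, 0, 0, 1], [0, 0, 0, 0, 0, 0, 1], [0, 0, 0, 0, 0, 0, 1], [0, 0, 0, 0, 0, 0, 1], [0, 0, 0, 0, 0, 0, 1]],
  ],
)

```text
t: 48.75
ee_pos: [0.4631, 0.3271, 0.0036]
eef_rot: [3.14, 0.001, 2.703]
contact_force: [-5.2, -3.0, 15.4]
opening: 0.719
```

Ring gripped. Carrying it back to the cell.

Emit:
play_rows(
  motion=[
    [[0, 0, 0, 0, 0, -4, 1], [0, 0, 0, 0, 0, -12, 1], [0, 0, 0, 0, 0, -24, 1], [0, 0, 0, 0, 0, -30, 1], [0, 0, 0, 0, 0, -26, 1], [0, 0, 0, -1, -32, -17, 1], [0, 0, 0, -1, -32, -17, 1], [0, 0, 0, -1, -32, -17, 1], [0, 0, 0, -1, -32, -17, 1], [0, 0, 0, -1, -32, -17, 1], [0, 0, 0, -1, -32, -17, 1], [0, 0, 0, -1, -32, -17, 1], [0, 0, 0, -12.8, -27.1, 0, 1], [0, 0, 0, -12.8, -27.1, 0, 1], [0, 0, 0, -12.8, -27.1, 0, 1], [0, 0, 0, -12.8, -27.1, 0, 1], [0, 0, 0, -12.8, -27.1, 0, 1], [0, 0, 0, -12.8, -27.1, 0, 1], [0, 0, 0, -12.8, -27.1, 0, 1], [0, 0, 0, -12.8, -27.1, 0, 1]],
  ],
)

```text
t: 50.42
ee_pos: [0.3737, -0.1201, 0.2181]
eef_rot: [3.142, 0.001, 2.702]
contact_force: [0.7, 1.0, -0.7]
opening: 0.72
```

Emit:
play_rows(
  motion=[
    [[0, 0, 0, -20, -20.2, 15, 1], [0, 0, 0, -20, -20.2, 15, 1], [0, 0, 0, -20, -20.2, 15, 1], [0, 0, 0, -20, -20.2, 15, 1], [0, 0, 0, -20, -20.2, 15, 1], [0, 0, 0, -20, -20.2, 15, 1], [0, 0, 0, -20, -20.2, 15, 1], [0, 0, 0, 0, 0, 0, 1], [0, 0, 0, 0, 0, 0, 1], [0, 0, 0, 0, 0, 0, 1], [0, 0, 0, 0, 0, 0, 1]],
  ],
)

```text
t: 51.33
ee_pos: [0.4408, -0.3057, 0.1131]
eef_rot: [-3.141, 0.001, 2.703]
contact_force: [-0.2, -0.0, 0.2]
opening: 0.714
```

```bash
python3 - <<'E'
from h import *
c=ctrl.get_calibration('wrist');f=ctrl.grab_frame('wrist');cv2.imwrite('pics/w13.png',f)
s=ctrl.get_state();p=s['ee_pos']*1e3;y=np.degrees(s['eef_rot'][2]);print(s['t'],p,y,s['opening'],tool(440.8-p[0],-306.8-p[1],y),'down',p[2]-51.6)
g=cv2.cvtColor(f,cv2.COLOR_BGR2GRAY);G=cv2.GaussianBlur(g,(0,0),.8).astype(float);m=np.hypot(cv2.Sobel(G,-1,1,0),cv2.Sobel(G,-1,0,1)).astype(np.float32)
t=np.linspace(0,2*np.pi,240);a=np.radians(y);tx=np.array([np.cos(a),np.sin(a)]);ty=np.array([np.sin(a),-np.cos(a)])
best=[]
for i in np.arange(-4,4.1,.5):
    for j in np.arange(-4,4.1,.5):
      q=s['ee_pos'][:2]+(i*tx+j*ty)/1e3;sc=0
      for r in(.032,.024):
        P=np.array([proj(c,[q[0]+r*np.cos(b),q[1]+r*np.sin(b),s['ee_pos'][2]+.0104]) for b in t]).astype(np.float32)
        sc+=cv2.remap(m,P[:,0][None],P[:,1][None],cv2.INTER_LINEAR).mean()
      best.append((round(float(sc),1),i,j))
best.sort(reverse=True);print('ring rel tcp',best[:5])
E
```

```text
51.3833 [ 440.90863229 -305.64624991  113.16171012] 154.87141638409724 0.7182728605382088 (np.float64(-0.39159027475710345), np.float64(-1.0906866183882717)) down 61.56171012304812
ring rel tcp [(177.5, np.float64(1.0), np.float64(-2.0)), (165.1, np.float64(1.0), np.float64(-2.5)), (160.3, np.float64(1.0), np.float64(-1.5)), (158.4, np.float64(1.5), np.float64(-2.0)), (149.4, np.float64(1.5), np.float64(-1.5))]
```

Emit:
play_rows(
  motion=[
    [[0, 0, 0, -1.4, 0.4, 15, 1], [0, 0, 0, 0, 0, 18, 1], [0, 0, 0, 0, 0, 12, 1], [0, 0, 0, 0, 0, 7, 1], [0, 0, 0, 0, 0, 3, 1], [0, 0, 0, 0, 0, 2, 1], [0, 0, 0, 0, 0, 0, 1], [0, 0, 0, 0, 0, 0, 1], [0, 0, 0, 0, 0, 0, 1]],
  ],
)

```text
t: 52.13
ee_pos: [0.4424, -0.3066, 0.0556]
eef_rot: [-3.141, 0.001, 2.702]
contact_force: [-0.1, 0.4, -1.2]
opening: 0.722
```

Emit:
play_rows(
  motion=[
    [[0, 0, 0, 0, 0, 1, 1], [0, 0, 0, 0, 0, 1, 1], [0, 0, 0, 0, 0, 0.8, 1], [0, 0, 0, 0, 0, 0, 1], [0, 0, 0, 0, 0, 0, 1]],
  ],
)

```text
t: 52.55
ee_pos: [0.4421, -0.3064, 0.0521]
eef_rot: [3.141, -0.0, 2.702]
contact_force: [0.3, 0.7, -1.0]
opening: 0.717
```

Emit:
play_rows(
  motion=[
    [[0, 0, 0, 0, 0, 0.6, 1], [0, 0, 0, 0, 0, 0.6, 1], [0, 0, 0, 0, 0, 0.4, 1], [0, 0, 0, 0, 0, 0, 1], [0, 0, 0, 0, 0, 0, 1]],
  ],
)

```text
t: 52.97
ee_pos: [0.4424, -0.3066, 0.0516]
eef_rot: [-3.141, 0.001, 2.702]
contact_force: [-3.7, 2.6, 15.8]
opening: 0.717
```

Contact at the predicted 51.6 mm. Releasing and backing off for a final look.

Emit:
play_rows(
  motion=[
    [[0, 0, 0, 0, 0, -0.4, 0], [0, 0, 0, 0, 0, 0, -0.45], [0, 0, 0, 0, 0, 0, -0.6], [0, 0, 0, 0, 0, 0, -0.8], [0, 0, 0, 0, 0, 0, -1], [0, 0, 0, 0, 0, 0, -1], [0, 0, 0, 0, 0, 0, -1], [0, 0, 0, 0, 0, -6, -1], [0, 0, 0, 0, 0, -20, -1], [0, 0, 0, 0, 0, -30, -1], [0, 0, 0, 0, 0, -30, -1], [0, 0, 0, 0, 0, -30, -1], [0, 0, 0, 0, 0, 0, -1], [0, 0, 0, 0, 0, 0, -1], [0, 0, 0, 0, 0, 0, -1]],
  ],
)

```text
t: 54.22
ee_pos: [0.442, -0.3062, 0.1667]
eef_rot: [3.141, -0.0, 2.702]
contact_force: [-0.5, -0.7, -0.5]
opening: 0.998
```

```bash
python3 - <<'E'
from h import *
s=ctrl.get_state();print(s['t'],s['ee_pos'],s['opening'],s['contact_force'])
c=ctrl.get_calibration('wrist');f=ctrl.grab_frame('wrist');cv2.imwrite('pics/w14.png',f)
T=ctrl.get_calibration('top');F=ctrl.grab_frame('top')
q=(.4406,-.3068);a=f.copy();circ(a,c,q,.032,.062,(0,0,255));circ(a,c,q,.024,.062,(0,255,0))
u,v=proj(c,[*q,.06]).astype(int);a=cv2.resize(a[v-60:v+60,u-60:u+60],(480,480))
u,v=proj(T,[.6155,.307,.03]).astype(int);b=F.copy();circ(b,T,(.6155,.307),.026,.036,(0,0,255));b=cv2.resize(b[v-20:v+20,u-20:u+20],(300,300))
b=cv2.copyMakeBorder(b,0,180,0,0,cv2.BORDER_CONSTANT)
cv2.imwrite('pics/fin.png',np.hstack([a,b]))
E
```

```text
54.2167 [ 0.4420378  -0.30624131  0.16670694] 0.9979571319158039 [-0.49843119 -0.72159682 -0.54021676]
```

View pics/fin.png

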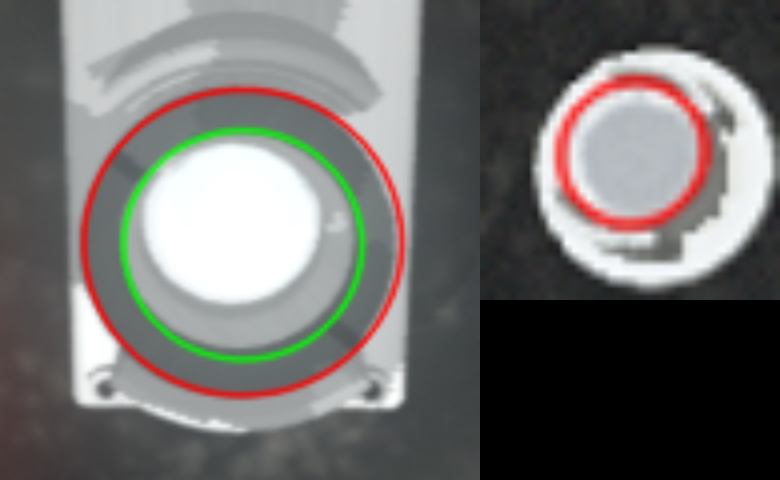

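The retaining ring lies flat in the cell, matching the model at (242,243), with the spacer below it and the lens visible through it. The window is centred in rest_a. Handing in.

```bash
python3 -c "
from cell import ctrl
print(ctrl.sign_off())"
```

```text
the job is handed in; nothing more can be done
None
```

The swap is finished and handed in at about 54 s of the 138 s allowed; sign-off gives no verdict.

- **What I did:** I laid the retaining ring and then the spacer on the mat and moved the window to rest_a. The domed lens then went from rest_b into the cell, dome up. Spacer and retaining ring went back on top of it.
- **Seating:** Each optic and ring met its seat within about 1 mm of the height I had worked out. Contact was gentle: 8–16 N in the cell, about 11 N for the window in rest_a. The two rings touched the mat at 17–26 N. Nothing was dropped or tipped in any picture.
- **Last checks:** In the final picture the retaining ring lies flat and within about 1–2 mm of the cell centre, the window is centred in rest_a, the gripper is open and clear, and the force reading is about zero.
- **Disagreements:** The wrist camera reads about 1–2 mm off the gripper position along the jaw direction, and I corrected only partly for this. The spacer sits about 2 mm to one side of the cell centre, against a limit of 6 mm. Its fitted top height was 50 mm where 52 mm was expected. I put that down to the coarse fit, since the contact height agreed.

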